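# Find the full grease cassette by weight, load the bench pump and prime it

### The arm

A 6-joint arm with a two-finger parallel gripper is mounted at the origin on a cart in front of the work surface, level with it; the furniture and walls round the work are solid. World frame = base frame: x ahead of the robot, y to its left, z up, the work surface at z = 0. Lengths are in mm, angles in rad, forces in N, time in s.
With the tool pointing down it reaches from about 350 to 975 mm from the base axis. Payload 4.9 kg.
Tool frame: the origin (TCP) lies between the finger pads; the fingertips stand 17 mm ahead of it and the grasp point (between the pads) lies 2 mm behind it (env.tips_ahead is the distance from the TCP to the fingertips, in mm); z points along the fingers, y is the line along which they close (so a half turn about z gives the same grasp; the last joint's range is limited). The gripper opens to 85 mm and grips with 20 to 120 N. Pads are 22 mm wide; open, the fingers measure 114 mm over their backs; the gripper's body (76 mm by 85 mm) begins 54 mm behind the grasp point. The pads swing forward as they close: fully open they stand 13 mm farther back than shut.
Start: joints at [-0.119, 0.053, 1.613, -0, 1.476, -0.119], TCP at [624.981, 0.003, 248.304] pointing down, gripper open.
Joint ranges: [-3.01, 3.01], [-1.01, 2.22], [0.06, 2.58], [-1.02, 4.17], [0.09, 2.62], [-3.14, 3.14]. Speed limits (rad/s): [2.57, 2.57, 3.14, 3.14, 3.14, 3.14].

### API

Orientations are given as a rotation vector (axis times angle).
In Python, from bench import env gives the robot as it stands.
- The arm moves only by the shell command python3 -m jog 'ROWS' [OPENING] [FORCE]. ROWS is JSON, a list that holds one entry, the list of rows, each a list of 6 numbers: the shift along the tool's x, y, z in mm, then the turn, a rotation vector about the tool's x, y, z in degrees. A call has 1 to 8 rows; each row shifts and turns the commanded pose from where the row before left it, along the tool's axes as they then stand; what a row does not reach is not made up. A row lasts 1/12 s, in which the tool goes at most 41.7 mm and 7.16 degrees, less where a joint would pass 70% of its speed; a pose out of reach is approached as far as the arm can. A call is refused whole if a number of a shift passes 41.7 or a number of a turn 7.16, either way. A call with a gripper value outside its range is refused whole. OPENING is the closure, from -1 (fully open) to 1 (shut), so that 0 is half open, set as the call begins (- or left out, the last holds). The fingers move at their own pace and stop on an object; FORCE is the grip in N (left out, the last holds). Time passes only in rows, so rows that do not move let the fingers close. It gives the time, the measured TCP pose, the force, the opening and the grip force at its end, in the units of the state.
- env.get_obs(): the state, without advancing time (a new reading comes with each control period).
- env.snapshot(name): name is "scene" or "side" or "wrist"; returns a dict with "color" (480x640x3 uint8, blue, green, red), "fov_y" (degrees; the focal length in pixels is half the picture's height over the tangent of half this angle, whatever the lens; pixels are square), "cx", "cy" (the principal point, pixels), "k1" (the pictures are not rectified: a ray, as slopes to the right and down, at radius r is drawn at 1 + k1 r^2 times it, then the intrinsics apply), "eye" and "attitude" of the camera in the world. Camera axes: x right, y up, looking along -z (the intrinsics and any distortion apply to the point x, -y, -z); pixel columns grow to the right and rows downward; lengths in mm; the calibration is good to about 2 mm. A picture is of the moment at which its call begins. There is no depth.
- env.finish_job(): hands the job in; it is judged then, once.
The state is a dict: "clock": time; "joint_pos": joint angles; "dq": joint speeds; "joint_efforts": joint torques, N m; "tool_pos": TCP position; "tool_rot": TCP orientation; "force": force on the tool from outside, world axes, zero at the start; "wrist_torque": the same for the moment, N m; "finger_gap": finger opening in mm; "grip_force": force on a finger pad.
Only numpy, scipy, OpenCV 4.12 (cv2) and the standard library are available. Lean on these libraries where they do the work, as an engineer would, in place of code of your own. Each camera call takes 0.05 s, during which the arm holds its last target. There are 200 camera calls.

### The job

The grease pump on the bench has run dry: swing up its hold-down strap, take out the spent cassette, find the one spare cassette that is still full by lifting them (they all look alike), seat it fully home in the bay and swing the strap right down over it. Only then prime the pump with at least three full strokes of its lever, each down to the stop and right back up; do not work the lever sooner, or it pumps air. All the empty cassettes, the spent one too, must end up side by side in the black parts tray, not stacked, and the other things on the bench stay where they are.

Things in the scene. Friction and masses are not known exactly. Their poses are not given: they have to be found in the camera images.
- cassette_0_mid (a point): the spent (empty) cassette, at the start in the pump's bay under the strap. Every cassette is a closed grey plastic box with a black lid, 60 (its x) x 46 (its y) x 62 mm high (its z, up when it stands); the point is its centre, 31 mm above its underside
- cassette_1_mid (a point): centre of a spare cassette, standing behind the case trimmer; same shape and size as the spent one. All cassettes look alike; just one of the spares is full (0.45 to 0.58 kg), the others are empty (0.08 to 0.13 kg). May be absent
- cassette_2_mid (a point): centre of a spare cassette, standing behind the case trimmer; same shape and size as the spent one. All cassettes look alike; just one of the spares is full (0.45 to 0.58 kg), the others are empty (0.08 to 0.13 kg). May be absent
- cassette_3_mid (a point): centre of a spare cassette, standing behind the case trimmer; same shape and size as the spent one. All cassettes look alike; just one of the spares is full (0.45 to 0.58 kg), the others are empty (0.08 to 0.13 kg). May be absent
- cassette_4_mid (a point): centre of a spare cassette, standing behind the case trimmer; same shape and size as the spent one. All cassettes look alike; just one of the spares is full (0.45 to 0.58 kg), the others are empty (0.08 to 0.13 kg). May be absent
- cassette_5_mid (a point): centre of a spare cassette, standing behind the case trimmer; same shape and size as the spent one. All cassettes look alike; just one of the spares is full (0.45 to 0.58 kg), the others are empty (0.08 to 0.13 kg). May be absent
- cassette_6_mid (a point): centre of a spare cassette, standing behind the case trimmer; same shape and size as the spent one. All cassettes look alike; just one of the spares is full (0.45 to 0.58 kg), the others are empty (0.08 to 0.13 kg). May be absent
- grease_pump: grey bench grease pump, fixed, base 160 (its x) x 116 mm, origin at the centre of the base's underside, x towards its back (the strap's hinge side), z up
- bay (a point): where the centre of a cassette is when it stands fully home in the pump's bay; frame as grease_pump. The bay is an open pocket on top of the pump, 67 mm along x by 53 mm along y (so the cassette's 60 mm side goes along x, either way round), walls 18 mm high and 5 mm thick, floor 31 mm below this point
- strap (a joint): angle of the hold-down strap, rad: 0 = level over the cassette (closed), grows as its free end swings up and back to 2.1 (stop). It stays where it is left (about 0.12 N m of hinge friction). Closed, it clears the lid of a fully seated cassette by 1.5 mm
- strap_tip (a point): free front end of the steel strap, 12 mm short of its very tip, at mid-thickness; the strap is 16 mm wide (along the pump's y), 8 mm thick, with a 34 mm round pad half-way along that sits over the cassette
- strap_hinge (a point): the strap's hinge line (along the pump's y), 116 mm from strap_tip; the tip lies to the pump's front (-x) when closed
- lever (a joint): angle of the pump lever, rad: 0 = at rest, raised 0.70 rad above level towards the pump's front (-x); pushed down it grows to 0.87 (stop, 0.17 below level). A spring brings it back up; it takes about 2 N at the grip to start it and 7 N at the stop
- lever_grip (a point): middle of the lever's black grip (21 mm thick, 42 mm long plus round ends), 143 mm from the pivot
- lever_pivot (a point): the lever's pivot (axis along the pump's y), on the right flank (-y) of the pump, 62 mm above the bench; the lever swings in the vertical plane through it along the pump's x
- tray (a point): black open parts tray, 150 (its x) x 220 (its y) mm outside, walls 3 mm thick and 22 mm high, fixed; the point is the middle of its inner floor, 2 mm above the bench
- wrench: bystander: small open-ended wrench lying near the bench's front edge, 140 x 27 mm, 6 mm high
- dropper: bystander: small white dropper bottle standing behind the pump, 36 mm wide, 100 mm high; origin at its underside
- tape_roll: bystander: roll of tape lying in front of the case trimmer, 53 mm wide, 18 mm high

How it is judged (in metres and radians):
On the way, in this order (a step that is already met when the one before it is completed fails the run):
1. the strap is swung up and the spent cassette is out of the bay (value of joint strap above 1 rad and distance between cassette_0_mid and bay above 0.08 m), for 0.2 s.
2. the full cassette stands fully home in the bay, its weight on the pump (((distance between cassette_1_mid and bay below 0.007 m and angle between cassette_1_mid's own z axis and vertical below 0.08 rad and contact force between cassette_1 and grease_pump above 2.8 N) or (distance between cassette_2_mid and bay below 0.007 m and angle between cassette_2_mid's own z axis and vertical below 0.08 rad and contact force between cassette_2 and grease_pump above 2.8 N) or (distance between cassette_3_mid and bay below 0.007 m and angle between cassette_3_mid's own z axis and vertical below 0.08 rad and contact force between cassette_3 and grease_pump above 2.8 N) or (distance between cassette_4_mid and bay below 0.007 m and angle between cassette_4_mid's own z axis and vertical below 0.08 rad and contact force between cassette_4 and grease_pump above 2.8 N) or (distance between cassette_5_mid and bay below 0.007 m and angle between cassette_5_mid's own z axis and vertical below 0.08 rad and contact force between cassette_5 and grease_pump above 2.8 N) or (distance between cassette_6_mid and bay below 0.007 m and angle between cassette_6_mid's own z axis and vertical below 0.08 rad and contact force between cassette_6 and grease_pump above 2.8 N))), for 0.3 s.
3. the strap is down over the full cassette (((distance between cassette_1_mid and bay below 0.007 m and angle between cassette_1_mid's own z axis and vertical below 0.08 rad and contact force between cassette_1 and grease_pump above 2.8 N) or (distance between cassette_2_mid and bay below 0.007 m and angle between cassette_2_mid's own z axis and vertical below 0.08 rad and contact force between cassette_2 and grease_pump above 2.8 N) or (distance between cassette_3_mid and bay below 0.007 m and angle between cassette_3_mid's own z axis and vertical below 0.08 rad and contact force between cassette_3 and grease_pump above 2.8 N) or (distance between cassette_4_mid and bay below 0.007 m and angle between cassette_4_mid's own z axis and vertical below 0.08 rad and contact force between cassette_4 and grease_pump above 2.8 N) or (distance between cassette_5_mid and bay below 0.007 m and angle between cassette_5_mid's own z axis and vertical below 0.08 rad and contact force between cassette_5 and grease_pump above 2.8 N) or (distance between cassette_6_mid and bay below 0.007 m and angle between cassette_6_mid's own z axis and vertical below 0.08 rad and contact force between cassette_6 and grease_pump above 2.8 N)) and value of joint strap below 0.12 rad), for 0.2 s.
4. first stroke: lever down to its stop, the full cassette clamped (all of step 3 and value of joint lever above 0.78 rad), for 0.02 s.
5. first stroke: lever right back up (all of step 3 and value of joint lever below 0.12 rad), for 0.05 s.
6. second stroke: lever down to its stop, the full cassette clamped (all of step 4), for 0.02 s.
7. second stroke: lever right back up (all of step 5), for 0.05 s.
8. third stroke: lever down to its stop, the full cassette clamped (all of step 6), for 0.02 s.
9. third stroke: lever right back up (all of step 7), for 0.05 s.
At the end, for the whole second after the job is handed in: The full cassette is home in the bay (centre within 7 mm, upright), the strap is down (under 0.12 rad), the lever is back up (under 0.12 rad), and every empty cassette has its centre inside the tray, not stacked (all of step 9 and x of cassette_0_mid in the frame of tray between -0.068 and 0.068 m and y of cassette_0_mid in the frame of tray between -0.103 and 0.103 m and z of cassette_0_mid in the frame of tray between 0.01 and 0.05 m and ((x of cassette_1_mid in the frame of tray between -0.068 and 0.068 m and y of cassette_1_mid in the frame of tray between -0.103 and 0.103 m and z of cassette_1_mid in the frame of tray between 0.01 and 0.05 m) or distance between cassette_1_mid and bay below 0.007 m) and ((x of cassette_2_mid in the frame of tray between -0.068 and 0.068 m and y of cassette_2_mid in the frame of tray between -0.103 and 0.103 m and z of cassette_2_mid in the frame of tray between 0.01 and 0.05 m) or distance between cassette_2_mid and bay below 0.007 m) and ((x of cassette_3_mid in the frame of tray between -0.068 and 0.068 m and y of cassette_3_mid in the frame of tray between -0.103 and 0.103 m and z of cassette_3_mid in the frame of tray between 0.01 and 0.05 m) or distance between cassette_3_mid and bay below 0.007 m) and ((x of cassette_4_mid in the frame of tray between -0.068 and 0.068 m and y of cassette_4_mid in the frame of tray between -0.103 and 0.103 m and z of cassette_4_mid in the frame of tray between 0.01 and 0.05 m) or distance between cassette_4_mid and bay below 0.007 m) and ((x of cassette_5_mid in the frame of tray between -0.068 and 0.068 m and y of cassette_5_mid in the frame of tray between -0.103 and 0.103 m and z of cassette_5_mid in the frame of tray between 0.01 and 0.05 m) or distance between cassette_5_mid and bay below 0.007 m) and ((x of cassette_6_mid in the frame of tray between -0.068 and 0.068 m and y of cassette_6_mid in the frame of tray between -0.103 and 0.103 m and z of cassette_6_mid in the frame of tray between 0.01 and 0.05 m) or distance between cassette_6_mid and bay below 0.007 m)); the robot touches nothing.
It fails at once if the lever is worked (past 0.4 rad) while no full cassette is home under the closed strap (value of joint lever above 0.4 rad and not (((distance between cassette_1_mid and bay below 0.007 m and angle between cassette_1_mid's own z axis and vertical below 0.08 rad and contact force between cassette_1 and grease_pump above 2.8 N) or (distance between cassette_2_mid and bay below 0.007 m and angle between cassette_2_mid's own z axis and vertical below 0.08 rad and contact force between cassette_2 and grease_pump above 2.8 N) or (distance between cassette_3_mid and bay below 0.007 m and angle between cassette_3_mid's own z axis and vertical below 0.08 rad and contact force between cassette_3 and grease_pump above 2.8 N) or (distance between cassette_4_mid and bay below 0.007 m and angle between cassette_4_mid's own z axis and vertical below 0.08 rad and contact force between cassette_4 and grease_pump above 2.8 N) or (distance between cassette_5_mid and bay below 0.007 m and angle between cassette_5_mid's own z axis and vertical below 0.08 rad and contact force between cassette_5 and grease_pump above 2.8 N) or (distance between cassette_6_mid and bay below 0.007 m and angle between cassette_6_mid's own z axis and vertical below 0.08 rad and contact force between cassette_6 and grease_pump above 2.8 N)) and value of joint strap below 0.12 rad)).
It fails at once if a bystander (wrench, dropper bottle, tape roll) is moved more than 3 cm (distance of any of wrench, dropper, tape_roll from where it was at the start of the episode above 0.03 m).
Of cassette_2, cassette_5 only 1 to 1 are there at a start; the rules pass over those that are not, and their reading is None.
Of cassette_1, cassette_4 only 1 to 1 are there at a start; the rules pass over those that are not, and their reading is None.
Of cassette_3, cassette_6 only 1 to 2 are there at a start; the rules pass over those that are not, and their reading is None.
At some moment in a run one of cassette_1, cassette_2, cassette_3, cassette_4, cassette_5, cassette_6 may be knocked a few centimetres aside while the robot is not near it.
It also fails if it takes over 210 s, if anything falls off the work surface, if the arm or the gripper's body presses on something with over 40 N, if the wrist force passes 120 N, or if a joint passes its speed limit or range.

## Working session

There is one attempt and no reset: what is moved stays moved. The work goes in short steps, Python scripts to look and compute and a shell command to move; the robot and the scene stay as the last step left them, time stands still between calls to the robot, and variables do not carry over. Pictures are saved under pics/ and viewed, at most 14 in all, crops included, and the job is handed in when it is done.

```bash
ls; mkdir -p pics; cat > h.py <<'E'
import numpy as np, cv2, json, sys
from bench import env
from scipy.spatial.transform import Rotation as R
def snap(n,f):
    s=env.snapshot(n); cv2.imwrite('pics/'+f+'.png',s['color'])
    m={k:(v.tolist() if hasattr(v,'tolist') else v) for k,v in s.items() if k!='color'}
    json.dump(m,open('pics/'+f+'.json','w')); return m
def cam(m):
    a=np.array(m['attitude'],float)
    A=a if a.shape==(3,3) else R.from_rotvec(a).as_matrix()
    return A,np.array(m['eye'],float),240/np.tan(np.radians(m['fov_y'])/2)
def ray(m,u,v):
    A,e,f=cam(m); x=(u-m['cx'])/f; y=(v-m['cy'])/f; rd=np.hypot(x,y); r=rd
    for _ in range(30): r=rd/(1+m['k1']*r*r)
    s=1/(1+m['k1']*r*r); return e, A@np.array([x*s,-y*s,-1.])
def atz(f,u,v,z):
    m=json.load(open('pics/'+f+'.json')); e,d=ray(m,u,v); return (e+d*(z-e[2])/d[2]).round(1)
def proj(f,p):
    m=json.load(open('pics/'+f+'.json')); A,e,fo=cam(m); c=A.T@(np.array(p,float)-e)
    x,y=c[0]/-c[2],-c[1]/-c[2]; k=1+m['k1']*(x*x+y*y); return np.array([m['cx']+fo*x*k,m['cy']+fo*y*k]).round(1)
E
python3 - <<'E'
from h import *
for n in ['scene','side','wrist']: print(n,snap(n,n+'0'))
print(env.get_obs())
E
```

```text
pics
scene {'fov_y': 45.384829369306495, 'cx': 322.1273037614305, 'cy': 233.07602121045977, 'k1': -0.06730764680653376, 'eye': [45.63045048588134, -635.8689866134195, 986.7549089131535], 'attitude': [0.7694860446348513, -0.24271716966419232, -0.5345773541677927]}
side {'fov_y': 46.07168489356278, 'cx': 318.9327652254175, 'cy': 238.272820508157, 'k1': -0.15224609529212127, 'eye': [297.7235691928765, -699.9060312223577, 866.0549153079426], 'attitude': [0.8273546919158328, -0.12107511328786143, -0.24608662054785735]}
wrist {'fov_y': 58.070331986063515, 'cx': 319.9514390445638, 'cy': 234.37188701550065, 'k1': 0.008113233905182803, 'eye': [624.5052829439837, 72.47664181030939, 372.5851249028926], 'attitude': [-0.29025417390741587, 0.0007921880245599924, 8.64993239254116e-05]}
{'clock': 0.15, 'joint_pos': array([-1.19003408e-01,  5.32145489e-02,  1.61393836e+00, -1.92648014e-05,
        1.47600147e+00, -1.19022645e-01]), 'dq': array([ 0.00084514, -0.00149811, -0.00264986,  0.00031045, -0.00069337,
        0.00037651]), 'joint_efforts': array([ 5.10442842e-04, -3.94241810e+01, -3.70721948e+01, -1.15854355e-04,
        4.61802789e-03,  5.00508997e-05]), 'tool_pos': array([6.24556516e+02, 4.62423013e-02, 2.47363669e+02]), 'tool_rot': array([-2.22055814e+00, -2.22060493e+00,  1.53949004e-03]), 'force': array([ 0.08673752, -0.41161905,  0.68384133]), 'wrist_torque': array([ 0.01408624, -0.00595052,  0.03252598]), 'grip_force': 0.0, 'finger_gap': 85.51637367747236}
```

View pics/scene0.png

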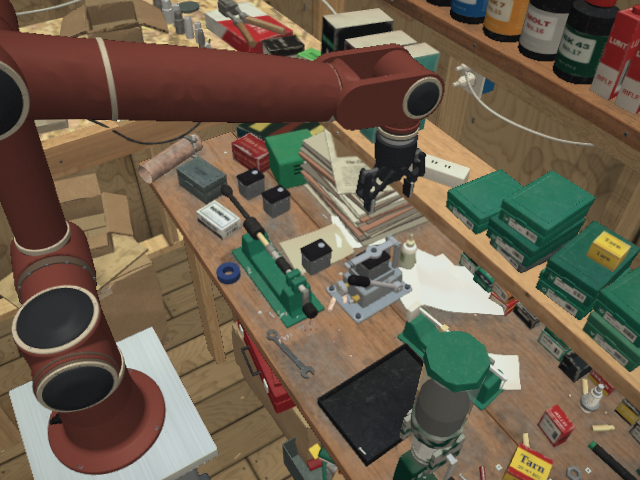

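View pics/side0.png

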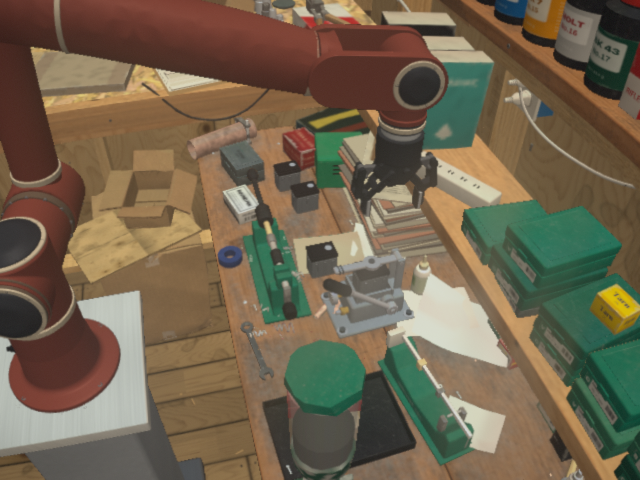

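View pics/wrist0.png

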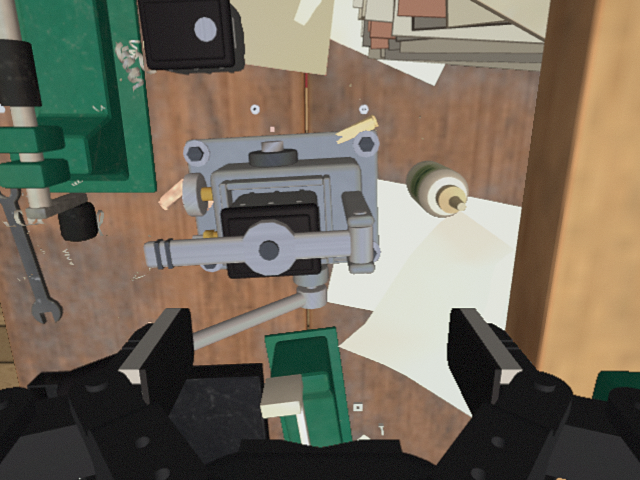

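The pictures show the pump at the centre (wrist ~270,210), with the strap closed, its tip at wrist (155,254) and its hinge at (360,235). The lever goes to the lower left. Three spares are visible, with lids at scene (317,247), (251,177) and (276,194). The tray is at scene (370,405) and the wrench, tape and dropper are all seen.

```bash
python3 - <<'E'
from h import *
for uv in [(317,246),(251,176),(277,193)]: print('lid scene',atz('scene0',*uv,62))
for uv in [(322,249),(287,169),(304,188)]: print('lid side',atz('side0',*uv,62))
print('lid wrist',atz('wrist0',188,32,62))
for uv in [(195,152),(367,144)]: print('bolt',atz('wrist0',*uv,12))
for z in (80,100,120): print(z,'tip',atz('wrist0',150,254,z),'pad',atz('wrist0',269,250,z),'hinge',atz('wrist0',361,236,z))
print('tray scene',[atz('scene0',*uv,22) for uv in [(317,403),(368,463),(408,346)]])
print('dropper',atz('wrist0',455,198,100),'wrench',atz('scene0',265,334,5),atz('scene0',310,375,5),'tape',atz('scene0',228,272,18))
E
python3 -m jog '[[[0,0,0,0,0,0]]]' | head -20
```

```text
lid scene [538.  122.1  62. ]
lid scene [528.6 422.9  62. ]
lid scene [552.1 329.4  62. ]
lid side [536.7 119.1  62. ]
lid side [529.9 416.7  62. ]
lid side [551.5 331.3  62. ]
lid wrist [537.6 118.3  62. ]
bolt [521.4  35.5  12. ]
bolt [662.7  42.   12. ]
80 tip [502.7 -29.6  80. ] pad [587.9 -26.6  80. ] hinge [653.3 -16.1  80. ]
100 tip [511.  -22.6 100. ] pad [590.4 -19.8 100. ] hinge [651.3 -10.1 100. ]
120 tip [519.4 -15.6 120. ] pad [592.9 -13.  120. ] hinge [649.4  -4.  120. ]
tray scene [array([ 341.1, -188.8,   22. ]), array([ 353.6, -332.7,   22. ]), array([ 563.9, -179.7,   22. ])]
dropper [710.9  15.4 100. ] wrench [339.8  10.2   5. ] [ 367.3 -122.2    5. ] tape [347.  194.8  18. ]
clock: 0.23
tool_pos: [624.7, 0.1, 247.6]
tool_rot: [-2.221, -2.221, 0.001]
force: [0.2, 0.1, -0.2]
finger_gap: 85.4
grip_force: 0.0
```

```bash
python3 - <<'E'
import cv2
a=cv2.imread('pics/scene0.png')[130:330,150:430];b=cv2.imread('pics/side0.png')[120:340,200:440]
a=cv2.resize(a,(780,557),interpolation=3);cv2.imwrite('pics/c1.png',a)
b=cv2.resize(b,(654,600),interpolation=3);cv2.imwrite('pics/c2.png',b)
E
```

```text
(no output)
```

View pics/c2.png

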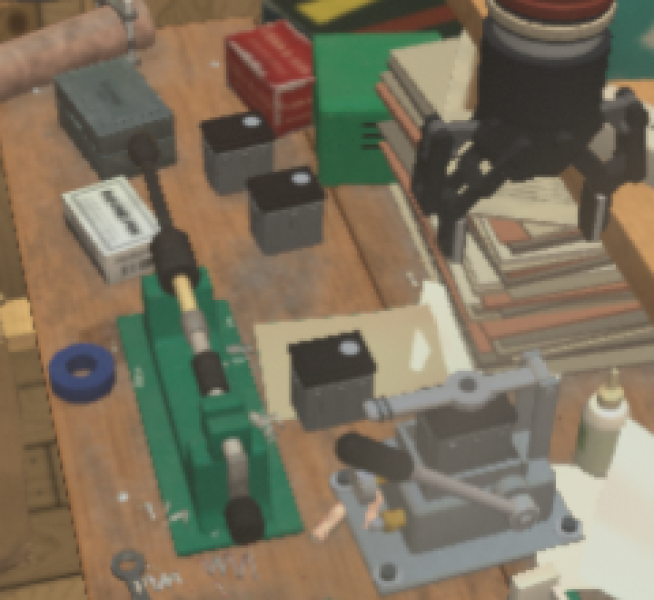

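The crop shows three spares, the strap closed at about level, and the lever grip (crop 372,453) just in front of and below the strap tip.

```bash
cat >> h.py <<'E'
def tri(*obs):
    M=np.zeros((3,3));b=np.zeros(3);rs=[]
    for f,u,v in obs:
        e,d=ray(json.load(open('pics/'+f+'.json')),u,v); d=d/np.linalg.norm(d); P=np.eye(3)-np.outer(d,d); M+=P;b+=P@e;rs.append((e,P))
    p=np.linalg.solve(M,b); return p.round(1),[round(np.linalg.norm(P@(p-e)),1) for e,P in rs]
E
python3 - <<'E'
from h import *
print('pad',tri(('wrist0',269,250),('side0',371.4,260.8)))
print('tipend',tri(('wrist0',148,254),('side0',334,270)))
print('grip',tri(('scene0',357,281),('side0',336.5,286)))
print('pivot',tri(('wrist0',312,302),('side0',392,309)))
print('bolt',tri(('wrist0',367,144),('side0',408,312)), tri(('wrist0',195,152),('side0',326,296)))
E
```

```text
pad (array([595. ,  -8.3, 134.3]), [np.float64(0.3), np.float64(0.3)])
tipend (array([522.6, -11.4, 131.6]), [np.float64(0.4), np.float64(0.4)])
grip (array([509.7, -65.7, 146.2]), [np.float64(1.9), np.float64(1.9)])
pivot (array([618.4, -74.5,  65.1]), [np.float64(0.3), np.float64(0.3)])
bolt (array([690.2,  27.2, -81.4]), [np.float64(18.7), np.float64(18.7)]) (array([521.9,  35.1,  11.4]), [np.float64(0.7), np.float64(0.7)])
```

View pics/c1.png

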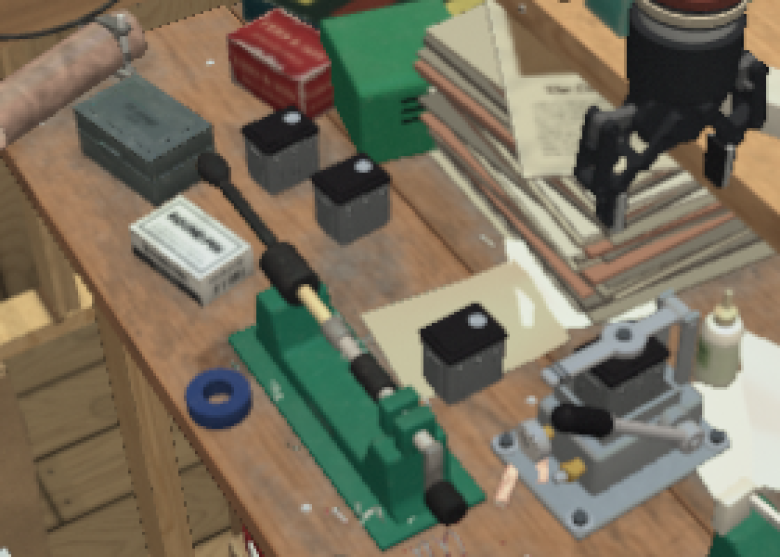

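The crop agrees: three spares, the pump yawed only a few degrees. I'll check how tall the jar near the tray is before moving there.

```bash
python3 - <<'E'
from h import *
print('jar lid',tri(('scene0',460,352),('side0',325,375)))
print('white',tri(('scene0',493,375),('wrist0',284,395)), tri(('side0',398,332),('wrist0',284,395)))
for z in (118,122): print([atz('wrist0',u,v,z) for u,v in [(222,205),(318,205),(228,277),(318,272)]])
E
python3 -m jog '[[[-24,-29,0,0,0,0],[-24,-29,0,0,0,0],[-24,-29,0,0,0,0],[-24,-29,0,0,0,0],[-24,-29,0,0,0,0],[0,0,0,0,0,0],[0,0,0,0,0,0]]]'
python3 - <<'E'
from h import *
snap('wrist','w1'); print(env.get_obs()['tool_pos'])
E
```

```text
jar lid (array([ 386.6, -415.9,  432.1]), [np.float64(3.6), np.float64(3.6)])
white (array([ 632.1, -278.9,  -28.9]), [np.float64(62.9), np.float64(62.9)]) (array([ 598.8, -143.7,   87.1]), [np.float64(2.6), np.float64(2.6)])
[array([565.3,  14.9, 118. ]), array([623.1,  14.9, 118. ]), array([566.1, -31.7, 118. ]), array([623.1, -28.3, 118. ])]
[array([566.2,  15.8, 122. ]), array([623.1,  15.8, 122. ]), array([567. , -30.1, 122. ]), array([623.1, -26.8, 122. ])]
clock: 0.82
tool_pos: [479.0, -120.9, 248.3]
tool_rot: [2.224, 2.218, 0.001]
force: [-0.2, 1.3, -0.2]
finger_gap: 85.5
grip_force: 0.0
[ 479.84924961 -120.26768867  248.4876631 ]
```

View pics/w1.png

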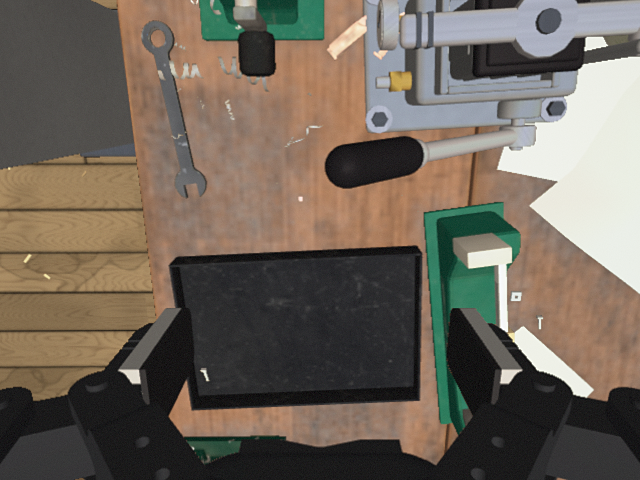

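The tray is fully visible, with rim corners at (172,260), (420,249), (420,400) and (192,408). The lever grip is at (374,162), the pivot at (518,135), the pad at (550,20) and the pump's -y bolts at (380,118) and (553,107).

```bash
python3 - <<'E'
from h import *
c=[atz('w1',u,v,22) for u,v in [(172,260),(420,249),(420,400),(192,408)]]; print(c,np.mean(c,0))
print('pad',tri(('wrist0',269,250),('w1',550,20)),tri(('wrist0',269,250),('w1',550,20),('side0',371.4,260.8)))
print('bolts',[atz('w1',u,v,12) for u,v in [(380,118),(553,107)]])
print('grip',tri(('w1',374,162),('side0',336.5,286)),tri(('w1',374,162),('scene0',357,281)))
print('pivot',tri(('w1',518,136),('wrist0',312,302)))
print('tip', atz('w1',383,28,128),atz('w1',383,28,132),atz('wrist0',148,254,128),atz('wrist0',148,254,132))
E
```

```text
[array([ 351.5, -176.2,   22. ]), array([ 565.1, -167. ,   22. ]), array([ 574.6, -319.5,   22. ]), array([ 355.7, -327.5,   22. ])] [ 461.725 -247.55    22.   ]
pad (array([594.8,  -8.1, 134.6]), [np.float64(0.1), np.float64(0.1)]) (array([595. ,  -8.2, 134.3]), [np.float64(0.3), np.float64(0.1), np.float64(0.4)])
bolts [array([528.1, -58.6,  12. ]), array([666.3, -50.8,  12. ])]
grip (array([506.4, -75.5, 159.8]), [np.float64(0.6), np.float64(0.6)]) (array([504.6, -74.9, 156. ]), [np.float64(1.9), np.float64(1.9)])
pivot (array([617. , -70.7,  69.2]), [np.float64(1.8), np.float64(1.8)])
tip [512.2 -10.4 128. ] [511.7 -11.  132. ] [521.5 -12.8 128. ] [523.2 -11.5 132. ]
```

```bash
python3 -m jog '[[[0,0,0,0,0,-7.1],[0,0,0,0,0,-7.1],[0,0,0,0,0,-7.1],[0,0,0,0,0,-7.1],[0,0,0,0,0,-7.1],[0,0,0,0,0,-7.1],[0,0,0,0,0,-7.1],[0,0,0,0,0,-7.1]]]' 0 40
python3 -m jog '[[[0,0,0,0,0,-7.1],[0,0,0,0,0,-7.1],[0,0,0,0,0,-7.1],[0,0,0,0,0,-7.1],[0,0,0,0,0,-7.1],[-20,34,0,0,0,0],[-20,34,0,0,0,0],[-20,34,0,0,0,0]]]' 
python3 -m jog '[[[0,0,0,0,0,0],[0,0,0,0,0,0],[0,0,0,0,0,0]]]'
cat > where.py <<'E'
from h import *
# args: target x y z yaw(deg) -> tool-frame shift and turn needed
o=env.get_obs(); M=R.from_rotvec(o['tool_rot']).as_matrix(); p=np.array(o['tool_pos'])
yaw=np.degrees(np.arctan2(-M[1,0],-M[0,0]))
print('t',round(o['clock'],1),'pos',p.round(1),'yaw',yaw.round(1),'zax',M[:,2].round(3),'F',np.round(o['force'],1),'gap',round(o['finger_gap'],1),'grip',round(float(np.max(o['grip_force'])),1))
if len(sys.argv)>3: print('shift',(M.T@(np.array(list(map(float,sys.argv[1:4])))-p)).round(1))
E
python3 where.py 545 -10.7 175
```

```text
clock: 1.53
tool_pos: [481.1, -119.0, 248.3]
tool_rot: [-0.885, -3.014, -0.001]
force: [0.1, 0.2, 0.1]
finger_gap: 42.5
grip_force: 0.0
clock: 2.2
tool_pos: [537.2, -13.5, 248.4]
tool_rot: [-0.063, 3.14, 0.0]
force: [1.3, 0.1, -0.2]
finger_gap: 42.7
grip_force: 0.0
clock: 2.45
tool_pos: [536.3, -14.8, 248.0]
tool_rot: [0.066, -3.14, 0.0]
force: [-0.5, -0.2, 0.3]
finger_gap: 42.8
grip_force: 0.0
t 2.5 pos [536.3 -14.8 248. ] yaw 2.4 zax [-0.001 -0.    -1.   ] F [-0.5 -0.2  0.3] gap 42.8 grip 0.0
shift [-9.   3.7 73. ]
```

```bash
python3 -m jog '[[[-9,3.7,20,0,0,0],[0,0,30,0,0,0],[0,0,25,0,0,0],[0,0,15,0,0,0],[0,0,12,0,0,0],[0,0,9,0,0,0],[0,0,0,0,0,0],[0,0,0,0,0,0]]]' 0 40
python3 - <<'E'
from h import *
snap('side','s2');snap('wrist','w2')
import cv2
a=cv2.imread('pics/w2.png');b=cv2.resize(cv2.imread('pics/s2.png')[220:360,290:450],(549,480),interpolation=3)
cv2.imwrite('pics/v2.png',cv2.resize(np.hstack([a,b]),(800,323),interpolation=cv2.INTER_AREA))
E
python3 where.py
```

```text
clock: 3.12
tool_pos: [544.9, -12.0, 137.7]
tool_rot: [-0.062, 3.141, -0.0]
force: [-0.3, -0.2, -0.0]
finger_gap: 42.2
grip_force: 0.0
t 3.2 pos [545.7 -12.  138.9] yaw 2.3 zax [ 0.003 -0.    -1.   ] F [ 0.5 -0.1  0.1] gap 42.6 grip 0.0
```

View pics/v2.png

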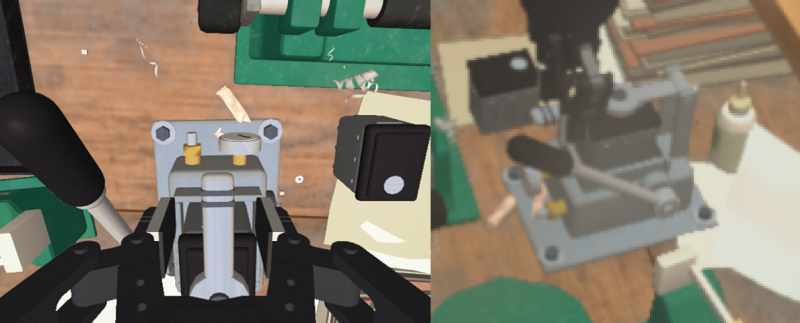

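```bash
python3 -m jog '[[[0,0,0,0,0,0],[0,0,0,0,0,0],[0,0,0,0,0,0],[0,0,0,0,0,0],[0,0,0,0,0,0]]]' 1 40
python3 -m jog '[[[-0.8,0,-13.3,0,0,0],[-2.5,0,-13.2,0,0,0],[-4.2,0,-12.7,0,0,0],[-5.6,0,-12.1,0,0,0],[-7.1,0,-11.3,0,0,0],[-8.5,0,-10.3,0,0,0],[-9.7,0,-9.2,0,0,0],[-10.8,0,-7.9,0,0,0]]]'
python3 where.py
python3 - <<'E'
from h import *
snap('side','s3')
cv2.imwrite('pics/v3.png',cv2.resize(cv2.imread('pics/s3.png')[150:350,280:460],(432,480),interpolation=3))
E
```

```text
clock: 3.63
tool_pos: [545.3, -10.8, 138.0]
tool_rot: [-0.064, 3.139, 0.002]
force: [0.8, 5.3, 0.1]
finger_gap: 14.6
grip_force: 41.1
clock: 4.3
tool_pos: [592.2, -8.4, 224.9]
tool_rot: [0.063, -3.135, -0.005]
force: [0.3, 6.1, -7.7]
finger_gap: 14.4
grip_force: 39.0
t 4.3 pos [592.2  -8.4 224.9] yaw 2.3 zax [-0.006  0.003 -1.   ] F [ 0.3  6.1 -7.7] gap 14.4 grip 39.0
```

View pics/v3.png

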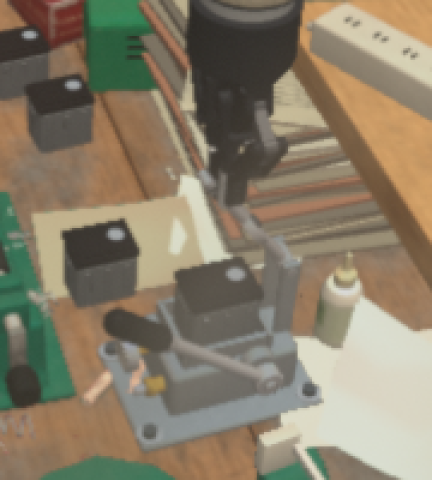

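Strap is up about 1 rad, held in the pinch (crop 240,220). Continuing the arc to about 2 rad.

```bash
python3 -m jog '[[[-11.7,0,-6.5,0,0,0],[-12.4,0,-5,0,0,0],[-12.8,0,-3.5,0,0,0],[-13.3,0,-1.7,0,0,0],[-13.4,0,0,0,0,0],[-13.3,0,1.4,0,0,0],[-12.9,0,3.2,0,0,0],[-12.5,0,4.8,0,0,0]]]'
python3 where.py
python3 -m jog '[[[0,0,0,0,0,0],[0,0,0,0,0,0],[0,0,0,0,0,0],[0,0,-20,0,0,0],[0,0,-30,0,0,0],[0,0,-10,0,0,0],[0,0,0,0,0,0]]]' 0.1
python3 where.py 594.7 -9.5 180
python3 - <<'E'
from h import *
snap('side','s4')
cv2.imwrite('pics/v4.png',cv2.resize(cv2.imread('pics/s4.png')[150:350,280:460],(432,480),interpolation=3))
E
```

```text
clock: 5.02
tool_pos: [696.8, -6.2, 234.8]
tool_rot: [-0.062, 3.141, -0.003]
force: [0.7, 0.2, -0.1]
finger_gap: 0.0
grip_force: 0.0
t 5.0 pos [696.8  -6.2 234.8] yaw 2.3 zax [ 0.    -0.002 -1.   ] F [ 0.7  0.2 -0.1] gap 0.0 grip 0.0
clock: 5.6
tool_pos: [697.4, -5.9, 300.2]
tool_rot: [-0.063, 3.132, -0.002]
force: [0.7, 0.7, 0.7]
finger_gap: 38.2
grip_force: 0.0
t 5.6 pos [697.4  -5.9 300.2] yaw 2.3 zax [ 0.009 -0.001 -1.   ] F [0.7 0.7 0.7] gap 38.2 grip 0.0
shift [103.8   0.7 119.3]
```

View pics/v4.png

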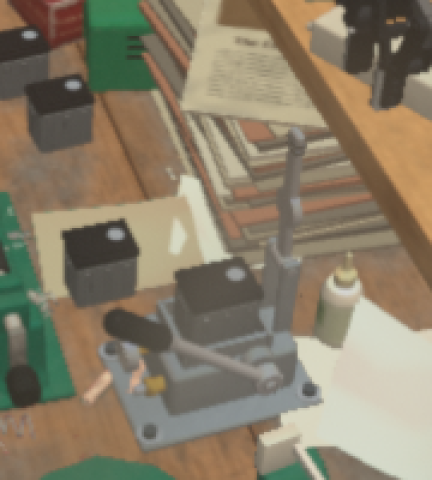

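The strap slipped from the pinch near vertical (crop 290,190). I'll push it further back with closed fingers.

```bash
python3 -m jog '[[[31,0,0,0,0,0],[31,0,0,0,0,0],[33,0,0,0,0,0],[0,0,25,0,0,0],[0,0,35,0,0,0],[0,0,10,0,0,0],[0,0,0,0,0,0]]]' 1
python3 -m jog '[[[-14,0,0,0,0,0],[-14,0,0,0,0,0],[-12,0,0,0,0,0],[-10,0,0,0,0,0],[-10,0,0,0,0,0],[-10,0,0,0,0,0],[-6,0,0,0,0,0],[0,0,0,0,0,0]]]'
python3 where.py
python3 -m jog '[[[25,0,-5,0,0,0],[30,0,0,0,0,0],[30,0,0,0,0,0],[0,0,0,0,0,0],[0,0,0,0,0,0]]]' -0.5
python3 where.py 594.7 -8 180
python3 - <<'E'
from h import *
snap('side','s5');snap('wrist','w5')
a=cv2.imread('pics/w5.png');b=cv2.resize(cv2.imread('pics/s5.png')[150:350,280:460],(432,480),interpolation=3)
cv2.imwrite('pics/v5.png',cv2.resize(np.hstack([a,b]),(800,358),interpolation=cv2.INTER_AREA))
E
```

```text
clock: 6.23
tool_pos: [597.7, -9.0, 218.3]
tool_rot: [0.063, -3.13, -0.002]
force: [-0.5, 0.4, -0.2]
finger_gap: -0.0
grip_force: 0.0
clock: 6.9
tool_pos: [678.3, -6.3, 225.0]
tool_rot: [-0.063, 3.14, -0.0]
force: [0.1, 0.9, 0.4]
finger_gap: -0.1
grip_force: 0.0
t 6.9 pos [678.3  -6.3 225. ] yaw 2.3 zax [ 0.001 -0.    -1.   ] F [0.1 0.9 0.4] gap -0.1 grip 0.0
clock: 7.32
tool_pos: [591.2, -9.6, 229.9]
tool_rot: [-0.063, 3.14, -0.0]
force: [0.3, -0.3, 0.1]
finger_gap: 60.7
grip_force: 0.0
t 7.3 pos [591.2  -9.6 229.9] yaw 2.3 zax [ 0.001 -0.    -1.   ] F [ 0.3 -0.3  0.1] gap 60.7 grip 0.0
shift [-3.5  1.5 49.9]
```

View pics/v5.png

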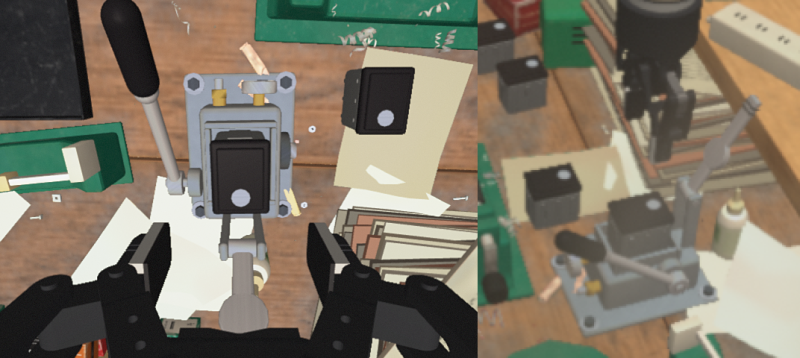

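Strap is well back now (~2 rad), the spent cassette lid is clear at view (240,178), the nearest spare at (387,101).

```bash
python3 - <<'E'
from h import *
k=1072/800
c=[(211,139),(268,139),(269,216),(211,216)]
for z in (118,122): 
    P=np.array([atz('w5',u*k,v*k,z) for u,v in c]); print(P,P.mean(0))
c=[(361,67),(414,67),(408,134),(356,134)]
P=np.array([atz('w5',u*k,v*k,62) for u,v in c]); print(P,P.mean(0))
E
```

```text
[[563.8 -32.1 118. ]
 [562.1  10.3 118. ]
 [624.2  15.2 118. ]
 [626.  -31.1 118. ]] [594.025  -9.425 118.   ]
[[563.  -31.7 122. ]
 [561.3   9.9 122. ]
 [622.4  14.8 122. ]
 [624.2 -30.8 122. ]] [592.725  -9.45  122.   ]
[[506.4  91.7  62. ]
 [504.7 137.1  62. ]
 [562.5 143.2  62. ]
 [564.3  95.9  62. ]] [534.475 116.975  62.   ]
```

```bash
python3 -m jog '[[[-2.5,0.7,25,0,0,0],[0,0,35,0,0,0],[0,0,30,0,0,0],[0,0,18,0,0,0],[0,0,12,0,0,0],[0,0,7,0,0,0],[0,0,0,0,0,0],[0,0,0,0,0,0]]]'
python3 where.py
python3 -m jog '[[[0,0,0,0,0,0],[0,0,0,0,0,0],[0,0,0,0,0,0],[0,0,0,0,0,0],[0,0,0,0,0,0]]]' 1 40
python3 where.py
```

```text
clock: 8.08
tool_pos: [595.8, -9.0, 103.7]
tool_rot: [-0.063, 3.139, -0.0]
force: [-0.8, 0.1, 0.9]
finger_gap: 64.0
grip_force: 0.0
t 8.1 pos [595.8  -9.  103.7] yaw 2.3 zax [ 0.002 -0.    -1.   ] F [-0.8  0.1  0.9] gap 64.0 grip 0.0
clock: 8.5
tool_pos: [596.2, -9.1, 104.8]
tool_rot: [-0.063, 3.137, -0.001]
force: [0.3, -0.1, 6.3]
finger_gap: 45.8
grip_force: 43.2
t 8.5 pos [596.2  -9.1 104.8] yaw 2.3 zax [ 0.004 -0.    -1.   ] F [ 0.3 -0.1  6.3] gap 45.8 grip 43.2
```

```bash
python3 -m jog '[[[0,0,-5,0,0,0],[0,0,-15,0,0,0],[0,0,-30,0,0,0],[0,0,-36,0,0,0],[0,0,-36,0,0,0],[0,0,-24,0,0,0],[0,0,0,0,0,0],[0,0,0,0,0,0]]]'
python3 where.py 529 -212 250
```

```text
clock: 9.17
tool_pos: [595.1, -8.9, 250.2]
tool_rot: [-0.063, 3.138, -0.001]
force: [0.3, -0.2, -1.5]
finger_gap: 45.2
grip_force: 42.6
t 9.2 pos [595.1  -8.9 250.2] yaw 2.3 zax [ 0.003 -0.    -1.   ] F [ 0.3 -0.2 -1.5] gap 45.2 grip 42.6
shift [ 7.420e+01 -2.002e+02  1.000e-01]
```

```bash
python3 -m jog '[[[12.4,-33.4,0,0,0,0],[12.4,-33.4,0,0,0,0],[12.4,-33.4,0,0,0,0],[12.4,-33.4,0,0,0,0],[12.4,-33.4,0,0,0,0],[12.4,-33.4,0,0,0,0],[0,0,0,0,0,0],[0,0,0,0,0,0]]]'
python3 -m jog '[[[0,0,25,0,0,0],[0,0,38,0,0,0],[0,0,38,0,0,0],[0,0,38,0,0,0],[0,0,30,0,0,0],[0,0,20,0,0,0],[0,0,6,0,0,0],[0,0,0,0,0,0]]]'
python3 where.py 529 -212 50
python3 - <<'E'
from h import *
snap('wrist','w6');snap('side','s6')
a=cv2.imread('pics/w6.png');b=cv2.resize(cv2.imread('pics/s6.png')[120:480,200:500],(400,480),interpolation=3)
cv2.imwrite('pics/v6.png',cv2.resize(np.hstack([a,b]),(800,369),interpolation=cv2.INTER_AREA))
E
```

```text
clock: 9.83
tool_pos: [526.5, -213.0, 245.4]
tool_rot: [0.058, -3.137, -0.005]
force: [-0.6, -0.0, -1.7]
finger_gap: 45.4
grip_force: 42.6
clock: 10.5
tool_pos: [526.5, -209.7, 50.5]
tool_rot: [0.065, -3.135, -0.006]
force: [0.1, 0.1, -0.6]
finger_gap: 45.7
grip_force: 42.5
t 10.5 pos [ 526.5 -209.7   50.5] yaw 2.4 zax [-0.006  0.004 -1.   ] F [ 0.1  0.1 -0.6] gap 45.7 grip 42.5
shift [-2.4 -2.4  0.5]
```

View pics/v6.png

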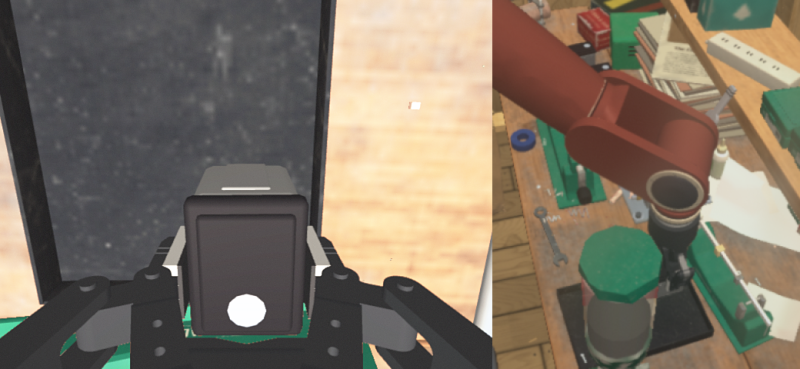

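The spent cassette hangs inside the tray near its far +y corner, clear of the walls (view 245,260). Lowering and releasing.

```bash
python3 -m jog '[[[3,-3,1.5,0,0,0],[0,0,1.5,0,0,0],[0,0,1,0,0,0],[0,0,0,0,0,0]]]'
python3 -m jog '[[[0,0,0,0,0,0],[0,0,0,0,0,0],[0,0,0,0,0,0],[0,0,-10,0,0,0],[0,0,-25,0,0,0],[0,0,-40,0,0,0],[0,0,-40,0,0,0],[0,0,-40,0,0,0]]]' -0.5
python3 -m jog '[[[0,0,-40,0,0,0],[0,0,-10,0,0,0],[0,0,0,0,0,0]]]'
python3 where.py 535 100 230
```

```text
clock: 10.93
tool_pos: [525.6, -215.4, 50.0]
tool_rot: [-0.063, 3.14, -0.001]
force: [0.0, 0.0, -1.1]
finger_gap: 45.4
grip_force: 42.5
clock: 11.6
tool_pos: [525.1, -215.0, 206.9]
tool_rot: [-0.063, 3.141, 0.0]
force: [0.6, 0.2, 0.4]
finger_gap: 64.0
grip_force: 0.0
clock: 11.85
tool_pos: [527.6, -216.4, 261.4]
tool_rot: [-0.063, 3.132, -0.009]
force: [0.5, -0.4, -0.1]
finger_gap: 64.3
grip_force: 0.0
t 11.8 pos [ 527.6 -216.4  261.4] yaw 2.3 zax [ 0.01  -0.005 -1.   ] F [ 0.5 -0.4 -0.1] gap 64.3 grip 0.0
shift [-19.8 316.1  29.8]
```

```bash
python3 -m jog '[[[-2.5,39.5,2,0,0,0],[-2.5,39.5,2,0,0,0],[-2.5,39.5,2,0,0,0],[-2.5,39.5,2,0,0,0],[-2.5,39.5,2,0,0,0],[-2.5,39.5,2,0,0,0],[-2.5,39.5,2,0,0,0],[-2.5,39.5,2,0,0,0]]]'
python3 -m jog '[[[0,0,0,0,0,0],[0,0,0,0,0,0],[0,0,0,0,0,0]]]'
python3 - <<'E'
from h import *
snap('wrist','w7');snap('scene','c7')
a=cv2.imread('pics/w7.png');b=cv2.resize(cv2.imread('pics/c7.png')[100:460,120:440],(427,480),interpolation=3)
cv2.imwrite('pics/v7.png',cv2.resize(np.hstack([a,b]),(800,360),interpolation=cv2.INTER_AREA))
E
python3 where.py 537 118 46
```

```text
clock: 12.52
tool_pos: [531.4, 103.2, 236.5]
tool_rot: [0.063, -3.138, 0.0]
force: [-0.1, -0.5, -0.2]
finger_gap: 64.2
grip_force: 0.0
clock: 12.77
tool_pos: [532.0, 101.1, 237.1]
tool_rot: [0.064, -3.138, 0.001]
force: [-0.1, -0.0, 1.0]
finger_gap: 63.9
grip_force: 0.0
t 12.9 pos [532.5 100.1 237.8] yaw 2.2 zax [-0.001 -0.    -1.   ] F [ 0.1  0.2 -0.2] gap 64.4 grip 0.0
shift [ -5.4  17.8 191.8]
```

View pics/v7.png

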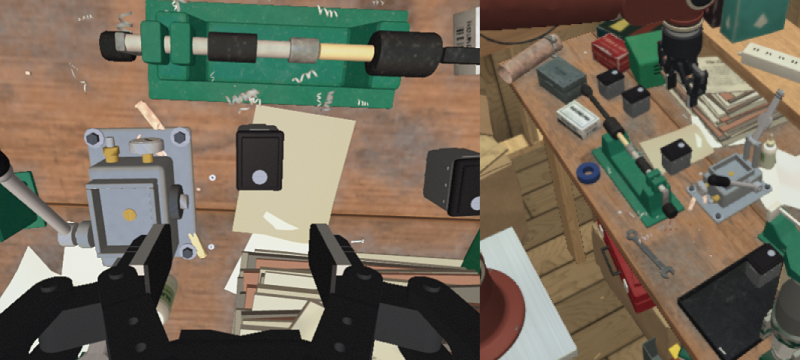

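Spent cassette sits in the tray (right part, 765,250). Bay is empty with a gold dot at its floor (130,214), spare A's lid at view (259,157).

```bash
python3 - <<'E'
from h import *
k=1067/800
c=[(238,125),(283,126),(281,190),(236,189)]
P=np.array([atz('w7',u*k,v*k,62) for u,v in c]); print(P,P.mean(0))
print('dot',atz('w7',130*k,214*k,59))
E
python3 -c "
import cv2;a=cv2.imread('pics/w7.png')[190:370,80:280];cv2.imwrite('pics/v8.png',cv2.resize(a,(667,600),interpolation=3))"
```

```text
[[499.8  97.4  62. ]
 [499.  139.1  62. ]
 [561.5 142.   62. ]
 [562.3  97.9  62. ]] [530.65 119.1   62.  ]
dot [594.4  -8.3  59. ]
```

View pics/v8.png

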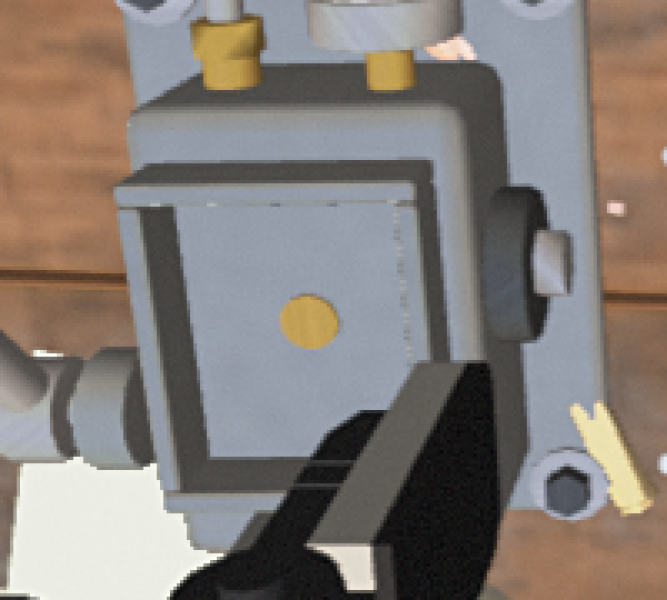

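```bash
python3 -m jog '[[[-3,18,25,0,0,0],[0,0,40,0,0,0],[0,0,40,0,0,0],[0,0,38,0,0,0],[0,0,26,0,0,0],[0,0,14,0,0,0],[0,0,7,0,0,0],[0,0,0,0,0,0]]]'
python3 where.py
python3 -m jog '[[[0,0,0,0,0,0],[0,0,0,0,0,0],[0,0,0,0,0,0],[0,0,0,0,0,0],[0,0,0,0,0,0]]]' 1 50
python3 -m jog '[[[0,0,-5,0,0,0],[0,0,-15,0,0,0],[0,0,-30,0,0,0],[0,0,-15,0,0,0],[0,0,-5,0,0,0],[0,0,0,0,0,0],[0,0,0,0,0,0],[0,0,0,0,0,0]]]'
python3 where.py
python3 - <<'E'
from h import *
snap('wrist','w8')
E
```

```text
clock: 13.53
tool_pos: [533.8, 118.0, 46.6]
tool_rot: [0.06, -3.137, 0.001]
force: [0.1, 0.8, -0.3]
finger_gap: 63.8
grip_force: 0.0
t 13.5 pos [533.8 118.   46.6] yaw 2.2 zax [-0.004 -0.    -1.   ] F [ 0.1  0.8 -0.3] gap 63.8 grip 0.0
clock: 13.95
tool_pos: [536.4, 119.4, 50.4]
tool_rot: [-0.063, 3.138, -0.0]
force: [0.1, -1.1, 3.9]
finger_gap: 45.4
grip_force: 52.9
clock: 14.62
tool_pos: [533.7, 119.3, 116.7]
tool_rot: [0.063, -3.138, 0.0]
force: [0.4, 0.1, -0.9]
finger_gap: 44.9
grip_force: 52.2
t 14.6 pos [533.7 119.3 116.7] yaw 2.3 zax [-0.003 -0.    -1.   ] F [ 0.4  0.1 -0.9] gap 44.9 grip 52.2
```

It reads about 1 N: empty. Off to the tray, second slot.

```bash
python3 -m jog '[[[0,0,-25,0,0,0],[0,0,-40,0,0,0],[0,0,-40,0,0,0],[0,0,-30,0,0,0],[14.8,-32.8,0,0,0,0],[14.8,-32.8,0,0,0,0],[14.8,-32.8,0,0,0,0],[14.8,-32.8,0,0,0,0]]]'
python3 -m jog '[[[14.8,-32.8,0,0,0,0],[14.8,-32.8,0,0,0,0],[14.8,-32.8,0,0,0,0],[14.8,-32.8,0,0,0,0],[14.8,-32.8,0,0,0,0],[14.8,-32.8,0,0,0,0],[0,0,0,0,0,0],[0,0,0,0,0,0]]]'
python3 where.py 399 -215 51
```

```text
clock: 15.33
tool_pos: [479.9, -15.0, 252.3]
tool_rot: [0.065, -3.139, -0.0]
force: [0.7, -0.7, -1.1]
finger_gap: 45.2
grip_force: 52.3
clock: 16.0
tool_pos: [399.2, -215.4, 252.2]
tool_rot: [0.056, -3.139, -0.003]
force: [0.6, -0.4, -1.4]
finger_gap: 44.8
grip_force: 52.3
t 16.0 pos [ 399.2 -215.4  252.2] yaw 2.1 zax [-0.002  0.002 -1.   ] F [ 0.6 -0.4 -1.4] gap 44.8 grip 52.3
shift [-2.000e-01 -0.000e+00  2.012e+02]
```

```bash
python3 -m jog '[[[0,0,25,0,0,0],[0,0,40,0,0,0],[0,0,40,0,0,0],[0,0,40,0,0,0],[0,0,30,0,0,0],[0,0,16,0,0,0],[0,0,8,0,0,0],[0,0,0,0,0,0]]]'
python3 where.py
python3 -m jog '[[[0,0,0,0,0,0],[0,0,0,0,0,0],[0,0,0,0,0,0],[0,0,-10,0,0,0],[0,0,-25,0,0,0],[0,0,-40,0,0,0],[0,0,-40,0,0,0],[0,0,-40,0,0,0]]]' -0.5
python3 -m jog '[[[0,0,-40,0,0,0],[0,0,0,0,0,0]]]'
python3 where.py 540 310 250
```

```text
clock: 16.67
tool_pos: [400.1, -212.5, 54.0]
tool_rot: [0.066, -3.138, -0.005]
force: [0.6, 0.2, -0.4]
finger_gap: 45.3
grip_force: 52.5
t 16.7 pos [ 400.1 -212.5   54. ] yaw 2.4 zax [-0.003  0.003 -1.   ] F [ 0.6  0.2 -0.4] gap 45.3 grip 52.5
clock: 17.33
tool_pos: [399.9, -213.9, 212.0]
tool_rot: [-0.063, 3.141, -0.0]
force: [0.9, -0.6, -0.7]
finger_gap: 63.6
grip_force: 0.0
clock: 17.5
tool_pos: [403.6, -216.6, 261.0]
tool_rot: [-0.063, 3.127, -0.017]
force: [0.9, -1.7, 1.5]
finger_gap: 64.0
grip_force: 0.0
t 17.5 pos [ 403.6 -216.6  261. ] yaw 2.3 zax [ 0.014 -0.011 -1.   ] F [ 0.9 -1.7  1.5] gap 64.0 grip 0.0
shift [-157.4  520.8    7.3]
```

```bash
python3 -m jog '[[[-11,37,0,0,0,0],[-11,37,0,0,0,0],[-11,37,0,0,0,0],[-11,37,0,0,0,0],[-11,37,0,0,0,0],[-11,37,0,0,0,0],[-11,37,0,0,0,0],[-11,37,0,0,0,0]]]'
python3 -m jog '[[[-11,37,0,0,0,0],[-11,37,0,0,0,0],[-11,37,0,0,0,0],[-11,37,0,0,0,0],[-11,37,0,0,0,0],[-11,37,0,0,0,0],[0,0,0,0,0,0],[0,0,0,0,0,0]]]'
python3 - <<'E'
from h import *
snap('wrist','w9');snap('side','s9')
a=cv2.imread('pics/w9.png');b=cv2.resize(cv2.imread('pics/s9.png')[100:460,180:500],(427,480),interpolation=3)
cv2.imwrite('pics/v9.png',cv2.resize(np.hstack([a,b]),(800,360),interpolation=cv2.INTER_AREA))
E
python3 where.py 540 330 60
```

```text
clock: 18.17
tool_pos: [476.4, 87.1, 250.6]
tool_rot: [-0.063, 3.139, -0.0]
force: [0.8, -0.3, 0.3]
finger_gap: 63.9
grip_force: 0.0
clock: 18.83
tool_pos: [533.2, 311.2, 249.6]
tool_rot: [0.068, -3.141, 0.0]
force: [0.1, -0.5, 0.0]
finger_gap: 64.0
grip_force: 0.0
t 18.9 pos [533.2 309.2 249.9] yaw 2.3 zax [ 0. -0. -1.] F [ 0.1 -0.4 -1.2] gap 64.2 grip 0.0
shift [ -7.6  20.6 189.9]
```

View pics/v9.png

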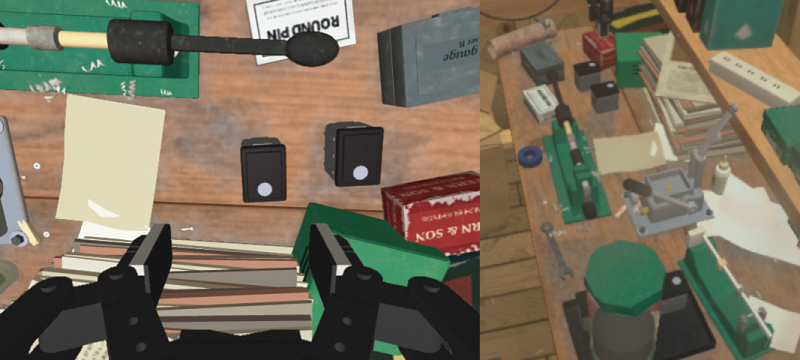

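Two remaining spares, lids at view (264,173) and (358,156), no fourth one. The green case stands at (370,240).

```bash
python3 - <<'E'
from h import *
k=1067/800
for c in ([(242,145),(286,146),(285,201),(243,202)],[(337,127),(383,127),(380,186),(337,186)]):
    P=np.array([atz('w9',u*k,v*k,62) for u,v in c]); print(P,P.mean(0))
print('green corner',[atz('w9',310*k,205*k,z) for z in (60,110)], 'side',atz('side0',316,161,110))
E
python3 where.py 551 331 50
```

```text
[[522.4 312.2  62. ]
 [521.5 355.4  62. ]
 [579.  359.2  62. ]
 [582.  316.   62. ]] [551.225 335.7    62.   ]
[[500.9 402.9  62. ]
 [499.  447.   62. ]
 [558.6 454.1  62. ]
 [560.5 410.6  62. ]] [529.75 428.65  62.  ]
green corner [array([583.1, 385.9,  60. ]), array([563.6, 373.5, 110. ])] side [589.4 364.8 110. ]
t 18.9 pos [533.2 309.2 249.9] yaw 2.3 zax [ 0. -0. -1.] F [ 0.1 -0.4 -1.2] gap 64.2 grip 0.0
shift [-18.6  21.1 199.9]
```

```bash
python3 - <<'E'
from h import *
b=atz('side0',316.2,187,0); print(b)
for z in range(60,180,20): print(z,proj('side0',[b[0],b[1],z]), proj('w9',[b[0],b[1],z])*.75)
E
python3 -c "
import cv2,numpy as np
a=cv2.imread('pics/s9.png')[125:225,270:410];cv2.imwrite('pics/v10.png',cv2.resize(a,(800,571),interpolation=3))"
```

```text
[602.1 407.1   0. ]
60 [316.4 167.6] [328.2 222.6]
80 [316.4 160.9] [333.45  231.075]
100 [316.5 154.1] [339.3   240.675]
120 [316.6 147.1] [345.9  251.55]
140 [316.6 140.1] [353.55 264.  ]
160 [316.7 132.9] [362.325 278.325]
```

View pics/v10.png

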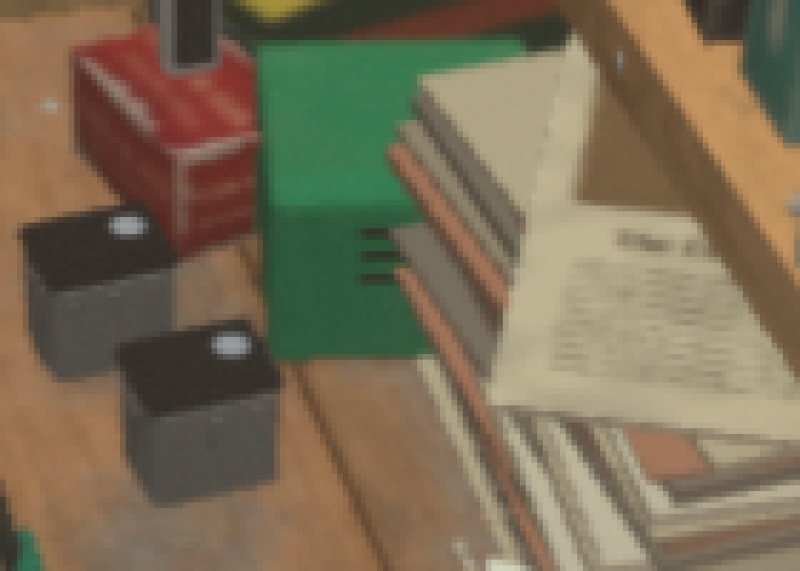

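C stands clear of the green case (its near top corner is right of C and about 80 mm high), so the body should pass above it. Grasping C.

```bash
python3 -m jog '[[[-15,24,25,0,0,0],[0,0,40,0,0,0],[0,0,40,0,0,0],[0,0,38,0,0,0],[0,0,26,0,0,0],[0,0,16,0,0,0],[0,0,9,0,0,0],[0,0,0,0,0,0]]]'
python3 where.py
python3 -m jog '[[[0,0,0,0,0,0],[0,0,0,0,0,0],[0,0,0,0,0,0],[0,0,0,0,0,0],[0,0,0,0,0,0]]]' 1 50
python3 where.py
python3 -m jog '[[[0,0,-5,0,0,0],[0,0,-15,0,0,0],[0,0,-30,0,0,0],[0,0,-15,0,0,0],[0,0,-5,0,0,0],[0,0,0,0,0,0],[0,0,0,0,0,0],[0,0,0,0,0,0]]]'
python3 where.py
python3 - <<'E'
from h import *
snap('wrist','w10')
E
```

```text
clock: 19.6
tool_pos: [546.1, 332.2, 53.6]
tool_rot: [0.06, -3.137, 0.003]
force: [-0.1, 0.6, -0.2]
finger_gap: 64.1
grip_force: 0.0
t 19.6 pos [546.1 332.2  53.6] yaw 2.2 zax [-0.004 -0.002 -1.   ] F [-0.1  0.6 -0.2] gap 64.1 grip 0.0
clock: 20.02
tool_pos: [548.9, 334.6, 58.0]
tool_rot: [-0.063, 3.137, 0.002]
force: [-0.4, -0.9, 6.5]
finger_gap: 44.9
grip_force: 51.1
t 20.0 pos [548.9 334.6  58. ] yaw 2.3 zax [ 0.004  0.001 -1.   ] F [-0.4 -0.9  6.5] gap 44.9 grip 51.1
clock: 20.68
tool_pos: [546.4, 333.6, 123.9]
tool_rot: [0.063, -3.138, 0.002]
force: [0.3, 0.5, -0.8]
finger_gap: 45.5
grip_force: 50.7
t 20.7 pos [546.4 333.6 123.9] yaw 2.3 zax [-0.003 -0.001 -1.   ] F [ 0.3  0.5 -0.8] gap 45.5 grip 50.7
```

Also empty (0.8 N), so the far spare must be the full one. C goes to the third tray slot.

```bash
python3 -m jog '[[[0,0,-25,0,0,0],[0,0,-40,0,0,0],[0,0,-40,0,0,0],[0,0,-25,0,0,0],[7,-38.2,0,0,0,0],[7,-38.2,0,0,0,0],[7,-38.2,0,0,0,0],[7,-38.2,0,0,0,0]]]'
python3 -m jog '[[[7,-38.2,0,0,0,0],[7,-38.2,0,0,0,0],[7,-38.2,0,0,0,0],[7,-38.2,0,0,0,0],[7,-38.2,0,0,0,0],[7,-38.2,0,0,0,0],[7,-38.2,0,0,0,0],[7,-38.2,0,0,0,0]]]'
python3 -m jog '[[[7,-38.2,0,0,0,0],[7,-38.2,0,0,0,0],[7,-38.2,0,0,0,0],[7,-38.2,0,0,0,0],[0,0,0,0,0,0],[0,0,0,0,0,0]]]'
python3 where.py 459 -281 61
```

```text
clock: 21.4
tool_pos: [524.5, 178.9, 254.1]
tool_rot: [0.065, -3.139, 0.001]
force: [0.0, -0.5, -1.2]
finger_gap: 45.0
grip_force: 50.9
clock: 22.07
tool_pos: [480.7, -128.9, 254.2]
tool_rot: [0.063, -3.139, -0.001]
force: [0.2, -0.6, -1.0]
finger_gap: 44.9
grip_force: 50.9
clock: 22.57
tool_pos: [459.0, -282.4, 253.9]
tool_rot: [0.057, -3.139, -0.003]
force: [-1.8, -0.3, -0.2]
finger_gap: 45.6
grip_force: 51.1
t 22.6 pos [ 459.  -282.4  253.9] yaw 2.1 zax [-0.002  0.002 -1.   ] F [-1.8 -0.3 -0.2] gap 45.6 grip 51.1
shift [ -0.4   1.  192.9]
```

```bash
python3 -m jog '[[[0,0,25,0,0,0],[0,0,40,0,0,0],[0,0,25,0,0,0],[0,0,0,0,0,0]]]'
python3 - <<'E'
from h import *
snap('wrist','w11');snap('scene','c11')
a=cv2.imread('pics/w11.png');b=cv2.resize(cv2.imread('pics/c11.png')[100:460,200:520],(427,480),interpolation=3)
cv2.imwrite('pics/v11.png',cv2.resize(np.hstack([a,b]),(800,360),interpolation=cv2.INTER_AREA))
E
python3 where.py 459 -281 61
```

```text
clock: 22.9
tool_pos: [456.6, -276.7, 157.7]
tool_rot: [0.065, -3.13, -0.015]
force: [-0.4, 0.9, -2.4]
finger_gap: 45.4
grip_force: 51.1
t 23.0 pos [ 459.7 -279.5  164.5] yaw 2.4 zax [-0.002  0.002 -1.   ] F [-0.1  0.8 -0.7] gap 45.0 grip 51.1
shift [  0.6  -1.7 103.5]
```

View pics/v11.png

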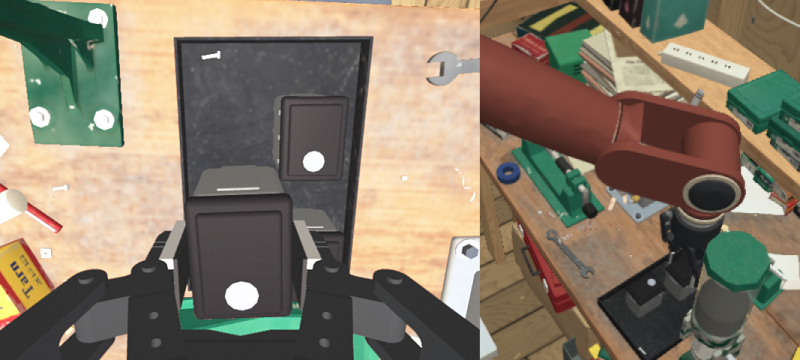

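The view shows cassette A standing clear on the +y side (315,140), with a free place below the held one (240,250). I've now viewed 16 pictures, over the allowed 14. I'll view no more, and work from code measurements on images and forces.

```bash
python3 -m jog '[[[0,0,30,0,0,0],[0,0,35,0,0,0],[0,0,22,0,0,0],[0,0,10,0,0,0],[0,0,3.5,0,0,0],[0,0,0,0,0,0],[0,0,0,0,0,0]]]'
python3 where.py
python3 -m jog '[[[0,0,0,0,0,0],[0,0,0,0,0,0],[0,0,0,0,0,0],[0,0,-10,0,0,0],[0,0,-25,0,0,0],[0,0,-40,0,0,0],[0,0,-40,0,0,0],[0,0,-40,0,0,0]]]' -0.5
python3 -m jog '[[[0,0,-40,0,0,0],[0,0,0,0,0,0],[0,0,0,0,0,0]]]'
python3 where.py 530 400 245
```

```text
clock: 23.58
tool_pos: [461.4, -282.1, 67.5]
tool_rot: [-0.063, 3.138, -0.004]
force: [0.1, -0.9, -1.1]
finger_gap: 45.5
grip_force: 51.4
t 23.6 pos [ 461.4 -282.1   67.5] yaw 2.3 zax [ 0.003 -0.002 -1.   ] F [ 0.1 -0.9 -1.1] gap 45.5 grip 51.4
clock: 24.25
tool_pos: [459.6, -280.8, 222.5]
tool_rot: [0.063, -3.141, -0.0]
force: [1.2, -1.2, -0.4]
finger_gap: 64.1
grip_force: 0.0
clock: 24.5
tool_pos: [461.4, -282.2, 265.3]
tool_rot: [-0.063, 3.135, -0.009]
force: [-0.2, 0.4, -0.5]
finger_gap: 64.2
grip_force: 0.0
t 24.5 pos [ 461.4 -282.2  265.3] yaw 2.3 zax [ 0.007 -0.005 -1.   ] F [-0.2  0.4 -0.5] gap 64.2 grip 0.0
shift [-95.8 679.   17.1]
```

```bash
cat >> h.py <<'E'
def dots(f,z,lo=40,hi=900,thr=170):
    im=cv2.imread('pics/'+f+'.png'); g=im.min(2); n,l,s,c=cv2.connectedComponentsWithStats((g>thr).astype(np.uint8))
    out=[]
    for i in range(1,n):
        x,y,w,h,a=s[i]
        if lo<a<hi and .6<w/h<1.6 and a/(w*h)>.65:
            m=cv2.dilate((l==i).astype(np.uint8),np.ones((9,9)))-cv2.dilate((l==i).astype(np.uint8),np.ones((5,5)))
            if np.median(g[m>0])<75: out.append((c[i].round(1).tolist(),int(a),atz(f,*c[i],z)))
    return out
E
python3 - <<'E'
from h import *
for f,z in [('w7',62),('w9',62),('w11',64)]: print(f,*dots(f,z),sep='\n ')
snap('wrist','w12'); print('w12',*dots('w12',64),sep='\n ')
E
```

```text
w7
 ([346.0, 235.9], 252, array([549. , 120.1,  62. ]))
 ([634.6, 271.1], 129, array([567.3, 335. ,  62. ]))
w9
 ([480.4, 229.9], 249, array([545.1, 432. ,  62. ]))
 ([352.7, 252.0], 240, array([566.9, 337.2,  62. ]))
 ([408.4, 446.3], 168, array([745.5, 397.9,  62. ]))
w11
w12
 ([195.6, 36.9], 216, array([ 348.4, -374.5,   64. ]))
 ([137.1, 132.5], 277, array([ 414.9, -420.6,   64. ]))
 ([198.5, 135.2], 283, array([ 414.9, -375.5,   64. ]))
 ([404.3, 170.4], 272, array([ 434.5, -221.3,   64. ]))
 ([322.3, 225.1], 243, array([ 479.9, -281.3,   64. ]))
 ([399.2, 295.4], 208, array([ 537.4, -215.5,   64. ]))
```

```bash
python3 - <<'E'
from h import *
print('A dot tri',tri(('w11',417.6,214.8),('w12',404.3,170.4)))
snap('scene','c12'); print(*dots('c12',64,lo=8,hi=200,thr=140),sep='\n ')
for p in ([434.5,-221.3,64],[479.9,-281.3,64],[537.4,-215.5,64],[418,-221,80]): print(proj('c12',p),proj('side0',p))
E
```

```text
A dot tri (array([ 437.9, -220.4,   49.3]), [np.float64(2.2), np.float64(2.2)])
([302.1, 287.9], 34, array([444.5,  33.3,  64. ]))
 ([410.8, 352.6], 34, array([ 536.5, -214.3,   64. ]))
 ([369.1, 380.4], 36, array([ 433.5, -220.5,   64. ]))
 ([600.9, 385.8], 19, array([ 789.6, -464.4,   64. ]))
 ([408.9, 392.9], 38, array([ 479. , -280.2,   64. ]))
[369.8 380.4] [317.3 397.6]
[409.7 393.2] [355.1 422.8]
[411.6 352.8] [375.8 380.8]
[363.  379.9] [307.4 394.4]
```

All three dots sit at lid height (z≈64) inside the tray, in both cameras. Now the full spare.

```bash
python3 -m jog '[[[-5.4,39,1,0,0,0],[-5.4,39,1,0,0,0],[-5.4,39,1,0,0,0],[-5.4,39,1,0,0,0],[-5.4,39,1,0,0,0],[-5.4,39,1,0,0,0],[-5.4,39,1,0,0,0],[-5.4,39,1,0,0,0]]]'
python3 -m jog '[[[-5.4,39,1,0,0,0],[-5.4,39,1,0,0,0],[-5.4,39,1,0,0,0],[-5.4,39,1,0,0,0],[-5.4,39,1,0,0,0],[-5.4,39,1,0,0,0],[-5.4,39,1,0,0,0],[-5.4,39,1,0,0,0]]]'
python3 -m jog '[[[-6,39,0,0,0,0],[0,0,0,0,0,0],[0,0,0,0,0,0],[0,0,0,0,0,0]]]'
python3 - <<'E'
from h import *
snap('wrist','w13');snap('side','s13');snap('scene','c13')
print(*dots('w13',64),'side',*dots('s13',64,8,200,140),'scene',*dots('c13',64,8,200,140),sep='\n ')
# lid of B: black blob around dot
im=cv2.imread('pics/w13.png').max(2)
for c,a,p in dots('w13',64):
    m=np.zeros((482,642),np.uint8); b=((im<70)|(im>170)).astype(np.uint8)
    b=cv2.morphologyEx(b,cv2.MORPH_OPEN,np.ones((5,5)))
    n,l=cv2.connectedComponents(b); k=l[int(c[1]),int(c[0])]
    r=cv2.minAreaRect(np.argwhere(l==k)[:,::-1].astype(np.float32)); print(r, (l==k).sum(), atz('w13',*r[0],64))
E
python3 where.py 530 428 53
```

```text
clock: 25.27
tool_pos: [489.2, 34.3, 249.7]
tool_rot: [0.063, -3.137, -0.001]
force: [0.6, 0.1, 0.1]
finger_gap: 64.0
grip_force: 0.0
clock: 25.93
tool_pos: [519.9, 347.3, 241.1]
tool_rot: [0.063, -3.137, 0.003]
force: [0.4, -0.2, 0.1]
finger_gap: 63.8
grip_force: 0.0
clock: 26.27
tool_pos: [524.8, 384.5, 241.7]
tool_rot: [0.064, -3.137, 0.004]
force: [-0.4, -0.1, -0.0]
finger_gap: 64.2
grip_force: 0.0
([384.3, 240.1], 261, array([544.4, 431.6,  64. ]))
 side
 ([291.7, 164.1], 9, array([545.2, 431.5,  64. ]))
 ([285.2, 283.4], 12, array([440.9,  41. ,  64. ]))
 ([376.1, 380.5], 31, array([ 538.1, -214.9,   64. ]))
 scene
 ([302.1, 287.2], 19, array([445.5,  35. ,  64. ]))
 ([411.0, 352.7], 28, array([ 536.7, -214.7,   64. ]))
 ([369.2, 380.2], 25, array([ 433.9, -220.3,   64. ]))
 ([600.8, 385.6], 16, array([ 789.7, -464. ,   64. ]))
 ([408.9, 393.0], 28, array([ 478.8, -280.3,   64. ]))
((319.5, 169.0), (338.0, 639.0), 90.0) 111522 [494.3 382.   64. ]
t 26.4 pos [525.6 383.7 243.6] yaw 2.2 zax [-0.001 -0.001 -1.   ] F [-0.4 -0.   0.7] gap 64.4 grip 0.0
shift [ -6.2  44.2 190.5]
```

```bash
python3 -m jog '[[[-2,23,15,0,0,-2],[-2,23,20,0,0,-2],[0,0,40,0,0,0],[0,0,40,0,0,0],[0,0,38,0,0,0],[0,0,22,0,0,0],[0,0,12,0,0,0],[0,0,3,0,0,0]]]'
python3 -m jog '[[[0,0,0,0,0,0],[0,0,0,0,0,0]]]'
python3 where.py 528 429.5 53
python3 -m jog '[[[0,0,0,0,0,0],[0,0,0,0,0,0],[0,0,0,0,0,0],[0,0,0,0,0,0],[0,0,0,0,0,0]]]' 1 60
python3 where.py
python3 -m jog '[[[0,0,-5,0,0,0],[0,0,-15,0,0,0],[0,0,-30,0,0,0],[0,0,-15,0,0,0],[0,0,-5,0,0,0],[0,0,0,0,0,2],[0,0,0,0,0,2],[0,0,0,0,0,0]]]'
python3 where.py
```

```text
clock: 27.08
tool_pos: [525.8, 429.2, 51.1]
tool_rot: [0.17, -3.133, 0.004]
force: [0.1, 0.6, 0.1]
finger_gap: 63.6
grip_force: 0.0
clock: 27.25
tool_pos: [528.7, 431.7, 56.8]
tool_rot: [-0.171, 3.133, 0.003]
force: [-0.0, -0.4, -0.2]
finger_gap: 64.3
grip_force: 0.0
t 27.2 pos [528.7 431.7  56.8] yaw 6.3 zax [ 0.003  0.002 -1.   ] F [-0.  -0.4 -0.2] gap 64.3 grip 0.0
shift [ 0.9 -2.1  3.8]
clock: 27.67
tool_pos: [528.9, 432.1, 57.4]
tool_rot: [-0.172, 3.132, 0.003]
force: [-0.6, -1.9, 7.2]
finger_gap: 44.7
grip_force: 63.3
t 27.7 pos [528.9 432.1  57.4] yaw 6.3 zax [ 0.004  0.002 -1.   ] F [-0.6 -1.9  7.2] gap 44.7 grip 63.3
clock: 28.33
tool_pos: [526.6, 431.0, 123.5]
tool_rot: [0.062, -3.14, 0.001]
force: [-0.4, -0.8, -5.1]
finger_gap: 45.0
grip_force: 62.7
t 28.3 pos [526.6 431.  123.5] yaw 2.3 zax [-0.001 -0.    -1.   ] F [-0.4 -0.8 -5.1] gap 45.0 grip 62.7
```

5.1 N: this one is full. Carrying it over the bay and measuring its offset in the hand by its lid dot.

```bash
python3 -m jog '[[[0,0,-20,0,0,0],[0,0,-35,0,0,0],[0,0,-35,0,0,0],[0,0,-25,0,0,0],[-4.2,-20,0,0,0,0],[-4.2,-36.8,0,0,0,0],[-4.2,-36.8,0,0,0,0],[-4.2,-36.8,0,0,0,0]]]'
python3 -m jog '[[[-4.2,-36.8,0,0,0,0],[-4.2,-36.8,0,0,0,0],[-4.2,-36.8,0,0,0,0],[-4.2,-36.8,0,0,0,0],[-4.2,-36.8,0,0,0,0],[-4.2,-36.8,0,0,0,0],[-4.2,-36.8,0,0,0,0],[-4.2,-36.8,0,0,0,0]]]'
python3 -m jog '[[[0,-17,0,0,0,0],[0,0,0,0,0,0],[0,0,0,0,0,0],[0,0,0,0,0,0],[0,0,0,0,0,0],[0,0,0,0,0,0]]]'
python3 where.py 594.4 -8.3 180
python3 - <<'E'
from h import *
snap('wrist','w14'); p=env.get_obs()['tool_pos']; print(p.round(1))
im=cv2.imread('pics/w14.png').min(2)
n,l,s,c=cv2.connectedComponentsWithStats((im>170).astype(np.uint8))
for i in range(1,n):
    if s[i][4]>400 and 200<c[i][0]<440 and c[i][1]>200: print(c[i],s[i],atz('w14',*c[i],p[2]+9))
# same measure on the earlier held empties
for f,z in (('w8',116.7+15),('w10',123.9+7),('w6',50.5+17)):
    im=cv2.imread(f'pics/{f}.png').min(2); n,l,s,c=cv2.connectedComponentsWithStats((im>170).astype(np.uint8))
    for i in range(1,n):
        if s[i][4]>400 and 260<c[i][0]<380 and c[i][1]>280: print(f,c[i],s[i][4],atz(f,*c[i],z))
E
```

```text
clock: 29.0
tool_pos: [548.6, 300.4, 238.3]
tool_rot: [0.067, -3.14, 0.001]
force: [0.5, 0.7, -4.9]
finger_gap: 44.8
grip_force: 63.0
clock: 29.67
tool_pos: [594.0, 7.1, 238.4]
tool_rot: [0.065, -3.14, -0.0]
force: [1.2, 0.3, -4.7]
finger_gap: 45.1
grip_force: 63.0
clock: 30.17
tool_pos: [595.0, -7.0, 238.9]
tool_rot: [0.066, -3.141, -0.0]
force: [0.0, -0.8, -5.6]
finger_gap: 44.8
grip_force: 63.3
t 30.2 pos [595.   -7.  238.9] yaw 2.4 zax [-0.  0. -1.] F [ 0.  -0.8 -5.6] gap 44.8 grip 63.3
shift [ 0.6 -1.2 58.9]
[595.1  -7.1 239. ]
[319.81219512 389.56747967] [ 299  371   43   38 1230] [607.8  -6.9 248. ]
w8 [319.74560787 393.50878426] 1423 [543.6 119.3 131.7]
w10 [322.0821485  394.08767773] 1266 [562.4 334.6 130.9]
w6 [320.23317013 403.56425949] 1634 [ 538.4 -209.6   67.5]
```

```bash
python3 -m jog '[[[-1.5,-1,20,0,0,0],[0,0,30,0,0,0],[0,0,28,0,0,0],[0,0,15,0,0,0],[0,0,5,0,0,0],[0,0,0,0,0,0],[0,0,0,0,0,0],[0,0,0,0,0,0]]]'
python3 -m jog '[[[0,0,0,0,0,0],[0,0,0,0,0,0],[0,0,0,0,0,0],[0,0,0,0,0,0]]]'
python3 where.py 596.5 -8.3 125
python3 - <<'E'
from h import *
snap('wrist','w15'); snap('side','s15'); p=env.get_obs()['tool_pos']; print(p.round(1))
im=cv2.imread('pics/w15.png').min(2)
n,l,s,c=cv2.connectedComponentsWithStats((im>170).astype(np.uint8))
for i in range(1,n):
    if s[i][4]>400 and 280<c[i][0]<360 and c[i][1]>340: print(c[i],s[i],atz('w15',*c[i],p[2]+5))
E
```

```text
clock: 30.88
tool_pos: [598.2, -9.1, 143.5]
tool_rot: [-0.064, 3.137, -0.001]
force: [-0.1, 0.7, -4.2]
finger_gap: 44.7
grip_force: 63.2
clock: 31.22
tool_pos: [597.0, -9.2, 141.8]
tool_rot: [-0.063, 3.14, -0.0]
force: [-0.7, -0.7, -5.7]
finger_gap: 44.7
grip_force: 63.2
t 31.2 pos [597.   -9.2 141.8] yaw 2.3 zax [ 0.001 -0.    -1.   ] F [-0.7 -0.7 -5.7] gap 44.7 grip 63.2
shift [ 0.5  0.9 16.8]
[596.8  -9.2 141.3]
[319.71349645 389.52565114] [ 298  371   44   38 1267] [613.1  -9.  146.3]
[322.93567251 437.39619883] [297 430  58  16 684] [632.   -7.2 146.3]
```

```bash
python3 -m jog '[[[2,1,0,0,0,0],[0,0,3,0,0,0],[0,0,3,0,0,0],[0,0,3,0,0,0],[0,0,2,0,0,0],[0,0,0,0,0,0]]]'
python3 where.py
python3 -m jog '[[[0,0,2,0,0,0],[0,0,2,0,0,0],[0,0,0,0,0,0]]]'
python3 where.py
```

```text
clock: 31.82
tool_pos: [594.1, -8.2, 129.0]
tool_rot: [0.063, -3.139, -0.0]
force: [-0.4, 0.2, -4.8]
finger_gap: 44.6
grip_force: 63.3
t 31.8 pos [594.1  -8.2 129. ] yaw 2.3 zax [-0.002  0.    -1.   ] F [-0.4  0.2 -4.8] gap 44.6 grip 63.3
clock: 32.07
tool_pos: [594.5, -8.3, 125.6]
tool_rot: [0.063, -3.14, -0.0]
force: [-0.8, -0.2, -4.9]
finger_gap: 45.3
grip_force: 63.2
t 32.1 pos [594.5  -8.3 125.6] yaw 2.3 zax [-0.001  0.    -1.   ] F [-0.8 -0.2 -4.9] gap 45.3 grip 63.2
```

```bash
for i in 1; do :; done
python3 -m jog '[[[0,0,2,0,0,0],[0,0,2,0,0,0],[0,0,0,0,0,0]]]'|egrep 'pos|force'
python3 -m jog '[[[0,0,1.5,0,0,0],[0,0,1.5,0,0,0],[0,0,0,0,0,0]]]'|egrep 'pos|force'
python3 -m jog '[[[0,0,1,0,0,0],[0,0,0,0,0,0]]]'|egrep 'pos|force'
python3 -m jog '[[[0,0,1,0,0,0],[0,0,0,0,0,0]]]'|egrep 'pos|force'
```

```text
tool_pos: [594.4, -8.2, 121.5]
force: [0.3, -0.2, -5.3]
grip_force: 63.3
tool_pos: [594.5, -8.2, 118.7]
force: [0.2, -0.4, -5.0]
grip_force: 63.3
tool_pos: [594.6, -8.2, 117.9]
force: [-1.1, 0.3, -4.6]
grip_force: 63.2
tool_pos: [594.9, -8.3, 117.5]
force: [-1.4, 0.0, -2.4]
grip_force: 63.4
```

```bash
python3 -m jog '[[[0,0,1,0,0,0],[0,0,0,0,0,0]]]'|egrep 'pos|force'
python3 -m jog '[[[0,0,0,0,0,0],[0,0,0,0,0,0],[0,0,0,0,0,0],[0,0,0,0,0,0]]]' -0.5
python3 -m jog '[[[0,0,-10,0,0,0],[0,0,-25,0,0,0],[0,0,-40,0,0,0],[0,0,-30,0,0,0],[0,0,0,0,0,0],[0,0,0,0,0,0],[0,0,0,0,0,0]]]'
python3 where.py 594 -8.3 229
python3 - <<'E'
from h import *
snap('wrist','w16');snap('side','s16');snap('scene','c16')
for z in (118,122,126): print(z,'wrist',[d[2] for d in dots('w16',z)],'side',[d[2] for d in dots('s16',z,8,200,140)],'scene',[d[2] for d in dots('c16',z,8,200,140)])
for z in (118,122,126): print('spent w5',[d[2] for d in dots('w5',z)])
E
```

```text
tool_pos: [595.1, -8.3, 117.5]
force: [-5.1, 0.3, 4.2]
grip_force: 64.2
clock: 33.4
tool_pos: [595.1, -8.3, 116.3]
tool_rot: [-0.063, 3.14, -0.0]
force: [-0.1, 0.4, -0.4]
finger_gap: 63.8
grip_force: 0.0
clock: 33.98
tool_pos: [594.6, -8.2, 221.3]
tool_rot: [-0.063, 3.141, -0.0]
force: [-0.8, -0.5, -0.5]
finger_gap: 64.0
grip_force: 0.0
t 34.0 pos [594.6  -8.2 221.3] yaw 2.3 zax [ 0. -0. -1.] F [-0.8 -0.5 -0.5] gap 64.0 grip 0.0
shift [ 0.6 -0.  -7.7]
118 wrist [array([635.1,  -7. , 118. ]), array([744.8, 118.1, 118. ])] side [array([641.8, 211. , 118. ]), array([430.9,  98.7, 118. ]), array([431. ,  -8.3, 118. ]), array([ 522. , -247.4,  118. ])] scene [array([612.9,  -4.5, 118. ]), array([421.5,  -3.5, 118. ]), array([ 507.5, -238.9,  118. ]), array([ 410.8, -244.9,  118. ]), array([ 746. , -474.3,  118. ]), array([ 453.8, -300.7,  118. ])]
122 wrist [array([633.1,  -7.1, 122. ]), array([740.9, 115.8, 122. ])] side [array([639.9, 206.2, 122. ]), array([430.2,  94.4, 122. ]), array([430.3, -12. , 122. ]), array([ 520.8, -249.9,  122. ])] scene [array([610.2,  -7.4, 122. ]), array([419.8,  -6.5, 122. ]), array([ 505.4, -240.7,  122. ]), array([ 409.1, -246.7,  122. ]), array([ 742.8, -475.1,  122. ]), array([ 451.9, -302.2,  122. ])]
126 wrist [array([631.1,  -7.2, 126. ]), array([737. , 113.6, 126. ])] side [array([638.1, 201.3, 126. ]), array([429.4,  90.1, 126. ]), array([429.6, -15.7, 126. ]), array([ 519.6, -252.3,  126. ])] scene [array([607.6, -10.3, 126. ]), array([418.1,  -9.4, 126. ]), array([ 503.3, -242.5,  126. ]), array([ 407.4, -248.5,  126. ]), array([ 739.6, -475.8,  126. ]), array([ 450. , -303.8,  126. ])]
spent w5 [array([543.2,  94.7, 118. ]), array([609.5,  -8.2, 118. ])]
spent w5 [array([542.8,  92.9, 122. ]), array([608. ,  -8.3, 122. ])]
spent w5 [array([542.3,  91.1, 126. ]), array([606.4,  -8.4, 126. ])]
```

```bash
python3 - <<'E'
from h import *
print(proj('w16',[610.5,-7.6,121.5]),proj('s16',[610.5,-7.6,121.5]))
for thr in (150,170): print([(d[0],d[1]) for d in dots('w16',62,40,3000,thr)])
g=cv2.imread('pics/w16.png').min(2)
u,v=proj('w16',[610.5,-7.6,121.5]).astype(int)
print(g[v-40:v+120:8,u-64:u+65:8])
s=cv2.imread('pics/s16.png').min(2); a,b=proj('s16',[610.5,-7.6,121.5]).astype(int); print(s[b-8:b+9:2,a-10:a+11:2])
E
```

```text
[320.7 271.1] [378.4 263.9]
[([319.2, 272.7], 458), ([320.0, 308.3], 811), ([504.1, 467.6], 329)]
[([320.0, 308.3], 808), ([504.0, 467.7], 318)]
[[112  72 138  26  30  44  40  44  39  43  38  41  28  19 140 147 148]
 [143  67 126  24  28  43  39  41  43  38  39  40  33  33 135 149 145]
 [147  67 148  23  31  43  44  40  42  44  43  43  36  42 124 147 147]
 [147  84 145  25  24  39  42  41  36  43  38  45  32  56 130 148 155]
 [139 118 144  33  29  41  41 144 171  66  42  42  35  59 118 148 174]
 [149 121 145  30  27  39  36 169 166 164  34  39  31 116 136 166 127]
 [164  47 147  39  31  40  37 170 165 173  40  36  35 136 145  57  49]
 [167  82 142  64  26  39  35  37  33  34  36  39  34 148 150  80  77]
 [225 173 232 139 137  72  68 143 142 143 139  61  98 115  90  89 102]
 [225 226 226 225 225  62  60 226 226 226 228  69 101  90  89  92  87]
 [227 226 227 226 227  74  74 225 226 226 175  71  94  89  89  96  91]
 [227 225 226 226 225  70  78 226 226  92  93  75  74  90  91  87  90]
 [225 225 225 224 227  72 108 105 101 100 103  72  67  91  87  85  93]
 [213 214 226 224 184 144 168 16
[... 189 characters left out ...]
8 218 217 218 217 224 125 128 125  95 151 137  90  88  89  83]
 [220 219 217 218 217 212 212 125 126 124  97 213 221 124  84  89  91]
 [219 216 217 214 214 213 214 128 125 124 102  88 222 107  89  88  87]
 [218 215 217 215 213 214 214 129 127 123 105 149 191  86  86  86  83]]
[[192 191 188 148 116  98 103 109 115 116 116]
 [190 187 176 165 158  85  78  80 113 117 116]
 [ 99  91  82  75  75  75  75  74  95 117 125]
 [ 74  75  76  75  88 123 121  97  82 151 159]
 [ 74  75  76  75 135 159 159 154  84  80  94]
 [ 75  76  75  76  99 148 155 141  80  75  88]
 [ 76  76  76  76  76  81  85  77  74  75  75]
 [ 77  74  76  77  75  77  76  75  74  73  72]
 [ 77  76  76  77  75  74  73  73  72  72  73]]
```

The full cassette is home: wrist and scene put its dot where a seated lid would have it, with centre about (594.5,-8.3) and lid z≈122. Next I check the strap angle and the clearance behind it.

```bash
python3 - <<'E'
from h import *
m=json.load(open('pics/s5.json')); e,d=ray(m,434.2,207); print('strap tip end',e+d*(-4-e[1])/d[1])
print('strip',tri(('scene0',425,155),('side0',440,161)), 'strip far', tri(('scene0',470,170),('side0',500,196)))
for z in (0,50,80,120): print('beam edge',z,atz('wrist0',548,100,z),atz('wrist0',520,300,z))
E
python3 where.py 725 -3.5 300
```

```text
strap tip end [708.08023442  -4.         236.51741844]
strip (array([706.5,   3.1, 328.6]), [np.float64(2.4), np.float64(2.4)]) strip far (array([ 8.456e+02, -5.000e-01,  2.338e+02]), [np.float64(0.7), np.float64(0.7)])
beam edge 0 [811.3  76.3   0. ] [ 812.2 -103.1    0. ]
beam edge 50 [786.2  75.8  50. ] [787.  -79.6  50. ]
beam edge 80 [771.2  75.5  80. ] [771.9 -65.4  80. ]
beam edge 120 [751.1  75.1 120. ] [751.8 -46.6 120. ]
t 34.1 pos [593.7  -8.1 219.1] yaw 2.3 zax [-0.003  0.    -1.   ] F [-0.1  0.6 -0.2] gap 64.0 grip 0.0
shift [-131.1   -0.6  -81.3]
```

```bash
python3 - <<'E'
from h import *
for z in range(60,241,20): print(z,'wrist',atz('wrist0',548,100,z)[:2],atz('wrist0',520,300,z)[:2],'side',atz('s4',409,175,z)[:2],atz('s4',460,240,z)[:2])
E
```

```text
60 wrist [781.2  75.7] [782.  -74.9] side [813.9 321.7] [831.6  73.2]
80 wrist [771.2  75.5] [771.9 -65.4] side [801.1 296.3] [818.3  54. ]
100 wrist [761.2  75.3] [761.8 -56. ] side [788.3 271. ] [805.1  34.8]
120 wrist [751.1  75.1] [751.8 -46.6] side [775.5 245.6] [791.9  15.7]
140 wrist [741.1  74.9] [741.7 -37.2] side [762.7 220.3] [778.6  -3.5]
160 wrist [731.1  74.6] [731.6 -27.7] side [749.9 194.9] [765.4 -22.7]
180 wrist [721.1  74.4] [721.5 -18.3] side [737.1 169.6] [752.1 -41.9]
200 wrist [711.   74.2] [711.5  -8.9] side [724.3 144.2] [738.9 -61.1]
220 wrist [701.  74.] [7.014e+02 6.000e-01] side [711.4 118.9] [725.6 -80.2]
240 wrist [691.   73.8] [691.3  10. ] side [698.6  93.5] [712.4 -99.4]
```

Strap is at 2.04 rad. Space behind it is doubtful, so I pinch its end from above, a region already found free, and swing it forward.

```bash
python3 -m jog '[[[0,0,-40,0,0,0],[0,0,-38,0,0,0],[-36,0,0,0,0,0],[-37,0,0,0,0,0],[-36,0,0,0,0,0],[0,0,0,0,0,0],[0,0,0,0,0,0],[0,0,0,0,0,0]]]' 0.2 80
python3 where.py 703 -3.9 238
```

```text
clock: 34.8
tool_pos: [703.0, -3.8, 297.1]
tool_rot: [0.063, -3.138, -0.001]
force: [0.6, 0.2, -0.3]
finger_gap: 34.2
grip_force: 0.0
t 34.8 pos [703.   -3.8 297.1] yaw 2.3 zax [-0.003  0.    -1.   ] F [ 0.6  0.2 -0.3] gap 34.2 grip 0.0
shift [-0.2 -0.1 59.1]
```

```bash
python3 -m jog '[[[0,0,20,0,0,0],[0,0,20,0,0,0],[0,0,13,0,0,0],[0,0,8,0,0,0],[0,0,0,0,0,0],[0,0,0,0,0,0]]]'
python3 where.py
python3 -m jog '[[[0,0,0,0,0,0],[0,0,0,0,0,0],[0,0,0,0,0,0],[0,0,0,0,0,0],[0,0,0,0,0,0]]]' 1 80
python3 where.py
```

```text
clock: 35.3
tool_pos: [703.2, -3.9, 238.3]
tool_rot: [0.063, -3.141, -0.0]
force: [-0.1, -0.5, 1.0]
finger_gap: 34.2
grip_force: 0.0
t 35.3 pos [703.2  -3.9 238.3] yaw 2.3 zax [-0.  0. -1.] F [-0.1 -0.5  1. ] gap 34.2 grip 0.0
clock: 35.72
tool_pos: [704.3, -2.0, 240.3]
tool_rot: [-0.065, 3.138, 0.005]
force: [0.5, 5.3, 1.6]
finger_gap: 13.6
grip_force: 78.1
t 35.7 pos [704.3  -2.  240.3] yaw 2.4 zax [ 0.003  0.003 -1.   ] F [0.5 5.3 1.6] gap 13.6 grip 78.1
```

```bash
python3 -m jog '[[[14.7,1.5,-6.2,0,0,0],[16.6,0,-4.3,0,0,0],[17,0,-1.8,0,0,0],[17,0,0.8,0,0,0],[16.8,0,3.4,0,0,0]]]'
python3 where.py
```

```text
clock: 36.13
tool_pos: [622.2, -5.9, 249.3]
tool_rot: [-0.063, 3.135, -0.001]
force: [-0.7, -0.6, -0.2]
finger_gap: 0.1
grip_force: 0.0
t 36.1 pos [622.2  -5.9 249.3] yaw 2.3 zax [ 0.006 -0.001 -1.   ] F [-0.7 -0.6 -0.2] gap 0.1 grip 0.0
```

```bash
python3 -m jog '[[[10,0,-30,0,0,0],[40,0,-20,0,0,0],[40,0,0,0,0,0],[40,0,0,0,0,0],[40,0,0,0,0,0],[0,0,0,0,0,0]]]'
cat > strap.py <<'E'
from h import *
def pt(th,r,off=0,y=0):  # point on strap, pump frame via yaw 2.3deg about bay
    c,s=np.cos(.042),np.sin(.042); x=58-r*np.cos(th)-off*np.sin(th); z=127+r*np.sin(th)-off*np.cos(th)
    return [594.5+c*x-s*y,-8.3+s*x+c*y,z]
f=sys.argv[1]
for cam,bg in (('side','s13'),('scene','c13')):
    snap(cam,cam[:2]+f)
    a=cv2.GaussianBlur(cv2.imread(f'pics/{cam[:2]}{f}.png'),(3,3),0).astype(int);b=cv2.GaussianBlur(cv2.imread(f'pics/{bg}.png'),(3,3),0).astype(int)
    d=abs(a-b).max(2); r=[]
    for th in np.arange(-.05,2.15,.05):
        v=[d[int(q[1]),int(q[0])] for q in (proj(cam[:2]+f,pt(th,k,o)) for k in range(20,125,6) for o in (-2,2)) if 0<q[0]<640 and 0<q[1]<480]
        r.append((round(th,2),int(np.mean(v)),int(np.percentile(v,20))))
    print(cam,sorted(r,key=lambda t:-t[1])[:7])
E
python3 strap.py 17; python3 where.py
```

```text
clock: 36.63
tool_pos: [449.2, -12.0, 295.4]
tool_rot: [-0.062, 3.14, -0.001]
force: [0.8, 0.0, -0.4]
finger_gap: -0.2
grip_force: 0.0
side [(np.float64(0.1), 37, 7), (np.float64(0.15), 34, 7), (np.float64(0.05), 33, 6), (np.float64(0.0), 27, 6), (np.float64(2.05), 27, 15), (np.float64(2.1), 27, 14), (np.float64(0.2), 25, 5)]
scene [(np.float64(0.15), 57, 8), (np.float64(0.1), 55, 8), (np.float64(0.05), 54, 8), (np.float64(-0.05), 52, 9), (np.float64(0.0), 50, 9), (np.float64(0.2), 49, 8), (np.float64(2.05), 39, 18)]
t 36.7 pos [453.8 -12.4 296.6] yaw 2.3 zax [ 0.005 -0.001 -1.   ] F [ 1.6 -0.2 -0.1] gap 0.1 grip 0.0
```

```bash
sed -i 's/range(20,125,6)/range(75,125,4)/; s/print(cam,sorted.*/print(cam,*[f"{t[0]}:{t[1]}\/{t[2]}" for t in r])/' strap.py; python3 strap.py 18
```

```text
side -0.05:15/5 0.0:21/5 0.05:29/6 0.1:31/7 0.15:21/7 0.2:9/6 0.25:6/6 0.3:7/7 0.35:7/7 0.4:7/7 0.45:7/7 0.5:7/7 0.55:7/7 0.6:7/7 0.65:7/7 0.7:6/5 0.75:6/5 0.8:5/5 0.85:5/5 0.9:5/4 0.95:5/5 1.0:5/5 1.05:5/5 1.1:5/5 1.15:5/5 1.2:4/4 1.25:5/4 1.3:5/4 1.35:5/4 1.4:5/4 1.45:7/4 1.5:11/5 1.55:24/10 1.6:28/14 1.65:14/3 1.7:4/3 1.75:5/5 1.8:5/5 1.85:5/5 1.9:8/5 1.95:19/9 2.0:31/17 2.05:35/21 2.1:34/21
scene -0.05:47/9 0.0:47/9 0.05:51/9 0.1:54/8 0.15:53/8 0.2:39/8 0.25:20/8 0.3:11/8 0.35:9/9 0.4:11/10 0.45:11/10 0.5:9/8 0.55:8/7 0.6:8/8 0.65:8/8 0.7:9/8 0.75:9/9 0.8:9/9 0.85:9/9 0.9:9/8 0.95:9/8 1.0:9/8 1.05:9/8 1.1:9/8 1.15:9/8 1.2:8/8 1.25:8/8 1.3:10/8 1.35:11/7 1.4:11/7 1.45:18/7 1.5:38/26 1.55:40/27 1.6:40/28 1.65:24/14 1.7:10/7 1.75:8/7 1.8:9/7 1.85:16/8 1.9:36/24 1.95:52/31 2.0:57/35 2.05:59/35 2.1:56/30
```

The strap now stands at about 1.57 rad, so there is room behind it. I'll push it forward and down with closed fingertips.

```bash
python3 -m jog '[[[-40,0,0,0,0,0],[-40,0,0,0,0,0],[-40,0,0,0,0,0],[-40,0,0,0,0,0],[-40,0,0,0,0,0],[-40,0,0,0,0,0],[0,0,0,0,0,0],[0,0,0,0,0,0]]]' 1 40
python3 where.py 694 -4.3 240
```

```text
clock: 37.5
tool_pos: [696.7, -2.6, 290.8]
tool_rot: [0.064, -3.136, -0.001]
force: [-1.3, -0.2, 0.7]
finger_gap: 0.2
grip_force: 0.0
t 37.5 pos [696.7  -2.6 290.8] yaw 2.3 zax [-0.005  0.001 -1.   ] F [-1.3 -0.2  0.7] gap 0.2 grip 0.0
shift [ 2.5 -1.6 50.8]
```

```bash
python3 -m jog '[[[2.5,-1.6,15,0,0,0],[0,0,25,0,0,0],[0,0,10,0,0,0],[0,0,0,0,0,0],[12,0,0,0,0,0],[14,0,0,0,0,0],[0,0,0,0,0,0]]]'
python3 where.py 667.7 -5 239
python3 -m jog '[[[12.8,0,1.2,0,0,0],[12.8,0,1.2,0,0,0],[11.1,0,4.1,0,0,0],[11.1,0,4.1,0,0,0],[9.7,0,6.7,0,0,0],[9.7,0,6.7,0,0,0],[0,0,0,0,0,0]]]'
python3 where.py 600.4 -8 214.9
python3 strap.py 19
```

```text
clock: 38.08
tool_pos: [664.3, -5.5, 246.5]
tool_rot: [-0.063, 3.14, -0.001]
force: [0.3, 0.6, -0.6]
finger_gap: -0.0
grip_force: 0.0
t 38.1 pos [664.3  -5.5 246.5] yaw 2.3 zax [ 0.001 -0.    -1.   ] F [ 0.3  0.6 -0.6] gap -0.0 grip 0.0
shift [-3.4  0.4  7.5]
clock: 38.67
tool_pos: [597.5, -8.2, 221.1]
tool_rot: [-0.063, 3.141, -0.0]
force: [0.1, -0.3, -0.1]
finger_gap: -0.0
grip_force: 0.0
t 38.7 pos [597.5  -8.2 221.1] yaw 2.3 zax [ 0. -0. -1.] F [ 0.1 -0.3 -0.1] gap -0.0 grip 0.0
shift [-2.9  0.1  6.2]
side -0.05:17/7 0.0:22/7 0.05:31/9 0.1:32/10 0.15:22/9 0.2:11/8 0.25:8/8 0.3:9/9 0.35:9/9 0.4:9/9 0.45:9/9 0.5:9/9 0.55:10/10 0.6:9/10 0.65:9/9 0.7:8/5 0.75:8/5 0.8:20/6 0.85:29/15 0.9:20/10 0.95:33/7 1.0:38/8 1.05:52/17 1.1:63/15 1.15:42/3 1.2:27/4 1.25:36/4 1.3:31/4 1.35:24/4 1.4:21/4 1.45:20/2 1.5:12/2 1.55:3/3 1.6:4/3 1.65:4/3 1.7:4/3 1.75:5/4 1.8:5/4 1.85:5/4 1.9:8/4 1.95:20/10 2.0:31/18 2.05:35/21 2.1:35/21
scene -0.05:47/11 0.0:47/10 0.05:51/10 0.1:54/10 0.15:53/9 0.2:39/10 0.25:21/8 0.3:13/9 0.35:11/10 0.4:13/11 0.45:13/12 0.5:11/9 0.55:9/8 0.6:9/9 0.65:10/9 0.7:10/9 0.75:9/7 0.8:19/7 0.85:33/24 0.9:27/12 0.95:38/12 1.0:52/19 1.05:65/25 1.1:80/55 1.15:73/47 1.2:63/12 1.25:64/12 1.3:60/12 1.35:43/10 1.4:44/10 1.45:58/31 1.5:55/24 1.55:39/10 1.6:25/9 1.65:18/9 1.7:20/9 1.75:19/8 1.8:15/8 1.85:18/10 1.9:36/23 1.95:52/30 2.0:57/33 2.05:59/33 2.1:56/32
```

Strap at ~0.85 and following. Pressing it on down.

```bash
python3 -m jog '[[[6.4,0,12,0,0,0],[6.4,0,12,0,0,0],[5.4,0,10.5,0,0,0],[5.4,0,10.5,0,0,0],[3,0,9.2,0,0,0],[1.5,0,9.2,0,0,0],[0,0,0,0,0,0]]]'
python3 where.py 568.7 -9.5 148
python3 -m jog '[[[0,0,4,0,0,0],[0,0,3,0,0,0],[0,0,0,0,0,0]]]'
python3 where.py 568.7 -9.5 148
```

```text
clock: 39.35
tool_pos: [569.0, -9.1, 154.7]
tool_rot: [0.063, -3.137, -0.001]
force: [0.3, -0.6, -1.0]
finger_gap: -0.1
grip_force: 0.0
t 39.4 pos [569.   -9.1 154.7] yaw 2.3 zax [-0.004  0.001 -1.   ] F [ 0.3 -0.6 -1. ] gap -0.1 grip 0.0
shift [ 0.3 -0.4  6.7]
clock: 39.6
tool_pos: [570.5, -9.3, 150.0]
tool_rot: [0.063, -3.141, -0.0]
force: [-0.1, 0.9, -0.3]
finger_gap: -0.1
grip_force: 0.0
t 39.6 pos [570.5  -9.3 150. ] yaw 2.3 zax [-0.  0. -1.] F [-0.1  0.9 -0.3] gap -0.1 grip 0.0
shift [ 1.9 -0.2  2. ]
```

```bash
python3 -m jog '[[[0,0,1,0,0,0],[0,0,0,0,0,0]]]'|egrep 'pos|force'
python3 -m jog '[[[0,0,1,0,0,0],[0,0,0,0,0,0]]]'|egrep 'pos|force'
python3 -m jog '[[[0,0,1,0,0,0],[0,0,0,0,0,0]]]'|egrep 'pos|force'
python3 -m jog '[[[0,0,1,0,0,0],[0,0,0,0,0,0]]]'|egrep 'pos|force'
python3 -m jog '[[[0,0,1,0,0,0],[0,0,0,0,0,0]]]'|egrep 'pos|force'
```

```text
tool_pos: [570.8, -9.3, 149.6]
force: [-0.1, 0.5, -0.2]
grip_force: 0.0
tool_pos: [570.8, -9.3, 148.6]
force: [0.3, 1.4, -0.1]
grip_force: 0.1
tool_pos: [570.8, -9.3, 148.5]
force: [-2.7, 0.6, 4.9]
grip_force: 2.3
tool_pos: [570.8, -9.3, 148.4]
force: [-4.8, -0.0, 8.5]
grip_force: 4.6
tool_pos: [570.9, -9.4, 148.3]
force: [-7.1, 0.7, 12.6]
grip_force: 6.6
```

The strap met its hard stop at TCP 148.5, i.e. strap top at 131: closed. Now over to the lever, checking the strap as it is left.

```bash
python3 -m jog '[[[0,0,-20,0,0,0],[0,0,-36,0,0,0],[0,0,-20,0,0,0],[23,-21,0,0,0,0],[23,-21,0,0,0,0],[22,-21,0,0,0,0],[0,0,0,0,0,0],[0,0,0,0,0,0]]]'
python3 strap.py 20 | cut -c1-160
python3 - <<'E'
from h import *
snap('wrist','w20'); print(proj('w20',[507,-75.3,154]), proj('w20',[618,-71,62]), [(d[0],d[2]) for d in dots('scene0' if 0 else 'sc20',64,8,200,140)])
E
python3 where.py 506 -75.5 200
```

```text
clock: 41.1
tool_pos: [504.5, -75.7, 221.3]
tool_rot: [-0.06, 3.14, 0.0]
force: [0.1, 0.6, 0.7]
finger_gap: -0.1
grip_force: 0.0
side -0.05:50/30 0.0:53/43 0.05:49/26 0.1:44/20 0.15:39/13 0.2:34/11 0.25:46/10 0.3:63/12 0.35:71/13 0.4:68/14 0.45:61/15 0.5:53/15 0.55:31/13 0.6:18/14 0.65:14
scene -0.05:59/31 0.0:65/37 0.05:67/44 0.1:61/25 0.15:60/26 0.2:65/29 0.25:66/25 0.3:68/17 0.35:100/81 0.4:134/93 0.45:133/103 0.5:101/86 0.55:82/61 0.6:86/75 0
[319.6 268. ] [319.6 361.7] [([301.6, 287.1], array([444.9,  35.8,  64. ])), ([410.7, 352.6], array([ 536.3, -214.2,   64. ])), ([369.1, 380.5], array([ 433.4, -220.7,   64. ])), ([600.9, 385.8], array([ 789.6, -464.3,   64. ])), ([408.9, 392.8], array([ 479.1, -279.9,   64. ]))]
t 41.2 pos [505.6 -74.6 221.5] yaw 2.3 zax [ 0.  0. -1.] F [-0.7  1.3  0.6] gap -0.1 grip 0.0
shift [-0.4 -1.  21.5]
```

```bash
python3 -m jog '[[[0,-0.7,18,0,0,0],[0,0,18,0,0,0],[5,0,20,0,0,0],[5,0,20,0,0,0],[4,0,20,0,0,0],[4,0,18,0,0,0],[3,0,16,0,0,0],[0,0,0,0,0,0]]]'
python3 where.py 484 -76 66
```

```text
clock: 41.92
tool_pos: [483.8, -75.8, 89.5]
tool_rot: [0.065, -3.139, -0.001]
force: [-2.5, 0.8, 5.4]
finger_gap: 0.3
grip_force: 2.9
t 41.9 pos [483.8 -75.8  89.5] yaw 2.4 zax [-0.002  0.    -1.   ] F [-2.5  0.8  5.4] gap 0.3 grip 2.9
shift [-0.2 -0.3 23.5]
```

Lever is being pushed (5.4 N up). Going on to the stop.

```bash
python3 -m jog '[[[0,0,8,0,0,0],[0,0,6,0,0,0],[0,0,4,0,0,0],[0,0,0,0,0,0]]]'|egrep 'pos|force'
python3 -m jog '[[[0,0,3,0,0,0],[0,0,0,0,0,0]]]'|egrep 'pos|force'
python3 -m jog '[[[0,0,2,0,0,0],[0,0,0,0,0,0]]]'|egrep 'pos|force'
python3 -m jog '[[[0,0,2,0,0,0],[0,0,0,0,0,0]]]'|egrep 'pos|force'
```

```text
tool_pos: [485.1, -76.1, 74.5]
force: [-2.6, -0.2, 6.4]
grip_force: 3.5
tool_pos: [485.3, -76.2, 71.9]
force: [-2.1, 0.2, 7.2]
grip_force: 3.6
tool_pos: [485.4, -76.2, 70.1]
force: [-2.2, -0.1, 7.3]
grip_force: 3.6
tool_pos: [485.5, -76.2, 68.2]
force: [-2.0, -0.0, 7.0]
grip_force: 3.7
```

```bash

python3 -m jog '[[[0,0,2,0,0,0],[0,0,0,0,0,0]]]'|egrep 'pos|force'
python3 -m jog '[[[0,0,2,0,0,0],[0,0,0,0,0,0]]]'|egrep 'pos|force'
python3 -m jog '[[[0,0,2,0,0,0],[0,0,0,0,0,0]]]'|egrep 'pos|force'
```

```text
tool_pos: [485.7, -76.2, 67.2]
force: [-5.1, 1.8, 12.2]
grip_force: 6.5
tool_pos: [485.9, -76.2, 66.6]
force: [-10.8, 2.0, 21.1]
grip_force: 11.2
tool_pos: [486.0, -76.3, 66.0]
force: [-14.2, 4.0, 29.8]
grip_force: 16.0
```

Stop reached (force jumps at TCP z 67). Raising fully, then two more strokes.

```bash

python3 -m jog '[[[0,0,-14,0,0,0],[-3,0,-20,0,0,0],[-4,0,-20,0,0,0],[-4,0,-20,0,0,0],[-5,0,-20,0,0,0],[-5,0,-20,0,0,0],[0,0,-20,0,0,0],[0,0,-18,0,0,0]]]' | egrep 'clock|pos|force'
python3 -m jog '[[[0,0,0,0,0,0],[0,0,0,0,0,0],[0,0,0,0,0,0],[0,0,0,0,0,0],[0,0,0,0,0,0]]]' | egrep 'clock|pos|force'
python3 strap.py 21 | cut -c1-60
python3 - <<'E'
from h import *
# lever check: grip (dark) expected at rest
for f in ('si21','sc21'):
    g=cv2.imread(f'pics/{f}.png').max(2); d=[]
    for a in (.7,.6,.5,.3,0,-.17):
        v=[int(g[int(q[1]),int(q[0])]) for q in (proj(f,[618-r*np.cos(a),-71-.042*r*np.cos(a),62+r*np.sin(a)]) for r in range(125,165,8))]
        d.append((a,v))
    print(f,d)
E
```

```text
clock: 43.92
tool_pos: [506.2, -75.1, 214.8]
force: [0.1, 0.6, 0.7]
grip_force: 0.0
clock: 44.33
tool_pos: [504.3, -75.4, 210.6]
force: [-0.6, -0.6, 0.6]
grip_force: 0.0
side -0.05:58/50 0.0:62/48 0.05:51/26 0.1:49/23 0.15:64/29 0
scene -0.05:60/28 0.0:64/41 0.05:67/45 0.1:65/38 0.15:62/17 
si21 [(0.7, [84, 82, 79, 75, 73]), (0.6, [123, 149, 157, 111, 112]), (0.5, [146, 122, 131, 141, 139]), (0.3, [147, 131, 215, 181, 165]), (0, [162, 159, 161, 163, 162]), (-0.17, [157, 154, 159, 156, 158])]
sc21 [(0.7, [25, 21, 25, 25, 28]), (0.6, [78, 86, 103, 87, 81]), (0.5, [90, 81, 81, 80, 108]), (0.3, [110, 144, 145, 161, 137]), (0, [144, 163, 170, 165, 161]), (-0.17, [167, 166, 159, 164, 154])]
```

Lever back at rest, strap closed. Second and third strokes.

```bash

python3 -m jog '[[[0,0,18,0,0,0],[3,0,18,0,0,0],[5,0,20,0,0,0],[5,0,20,0,0,0],[4,0,20,0,0,0],[3,0,20,0,0,0],[0,0,16,0,0,0],[0,0,8,0,0,0]]]' | egrep 'clock|pos|force'
python3 -m jog '[[[0,0,5,0,0,0],[0,0,2,0,0,0],[0,0,0,0,0,0],[0,0,0,0,0,0]]]' | egrep 'clock|pos|force'
```

```text
clock: 45.1
tool_pos: [484.2, -76.9, 71.2]
force: [-3.3, -1.5, 7.6]
grip_force: 4.0
clock: 45.43
tool_pos: [484.7, -76.9, 66.9]
force: [-8.7, 0.2, 13.9]
grip_force: 7.4
```

```bash

python3 -m jog '[[[0,0,1,0,0,0],[0,0,0,0,0,0]]]' | egrep 'pos|force'
python3 -m jog '[[[0,0,-14,0,0,0],[-3,0,-20,0,0,0],[-4,0,-20,0,0,0],[-4,0,-20,0,0,0],[-5,0,-20,0,0,0],[-4,0,-20,0,0,0],[0,0,-18,0,0,0],[0,0,-15,0,0,0]]]' | egrep 'pos|force'
python3 -m jog '[[[0,0,0,0,0,0],[0,0,0,0,0,0],[0,0,0,0,0,0],[0,0,0,0,0,0],[0,0,0,0,0,0]]]' | egrep 'clock|pos|force'
python3 -m jog '[[[0,0,18,0,0,0],[3,0,18,0,0,0],[5,0,20,0,0,0],[5,0,20,0,0,0],[4,0,20,0,0,0],[3,0,20,0,0,0],[0,0,16,0,0,0],[0,0,8,0,0,0]]]' | egrep 'pos|force'
python3 -m jog '[[[0,0,4,0,0,0],[0,0,2,0,0,0],[0,0,0,0,0,0],[0,0,0,0,0,0]]]' | egrep 'clock|pos|force'
```

```text
tool_pos: [484.8, -76.9, 66.6]
force: [-10.8, 1.0, 17.3]
grip_force: 9.7
tool_pos: [505.7, -75.8, 213.0]
force: [0.6, 0.1, -0.3]
grip_force: 0.0
clock: 46.68
tool_pos: [504.3, -75.5, 209.7]
force: [-0.0, -0.6, 1.0]
grip_force: 0.0
tool_pos: [484.1, -76.7, 69.8]
force: [-2.4, -1.1, 8.0]
grip_force: 4.0
clock: 47.68
tool_pos: [484.5, -76.8, 66.8]
force: [-8.8, 0.6, 14.4]
grip_force: 8.1
```

```bash

python3 -m jog '[[[0,0,-14,0,0,0],[-3,0,-20,0,0,0],[-4,0,-20,0,0,0],[-4,0,-20,0,0,0],[-5,0,-20,0,0,0],[-4,0,-20,0,0,0],[0,0,-18,0,0,0],[0,0,-15,0,0,0]]]' | egrep 'pos|force'
python3 -m jog '[[[0,0,0,0,0,0],[0,0,0,0,0,0],[0,0,0,0,0,0],[0,0,0,0,0,0],[0,0,0,0,0,0]]]' | egrep 'clock|pos|force'
python3 -m jog '[[[0,0,18,0,0,0],[3,0,18,0,0,0],[5,0,20,0,0,0],[5,0,20,0,0,0],[4,0,20,0,0,0],[3,0,20,0,0,0],[0,0,16,0,0,0],[0,0,8,0,0,0]]]' | egrep 'pos|force'
python3 -m jog '[[[0,0,4,0,0,0],[0,0,3,0,0,0],[0,0,0,0,0,0],[0,0,0,0,0,0]]]' | egrep 'clock|pos|force'
python3 -m jog '[[[0,0,-14,0,0,0],[-3,0,-20,0,0,0],[-4,0,-20,0,0,0],[-4,0,-20,0,0,0],[-5,0,-20,0,0,0],[-4,0,-20,0,0,0],[0,0,-18,0,0,0],[0,0,-15,0,0,0]]]' | egrep 'pos|force'
python3 -m jog '[[[0,0,-30,0,0,0],[0,0,-40,0,0,0],[0,30,-20,0,0,0],[0,30,0,0,0,0],[0,0,0,0,0,0],[0,0,0,0,0,0],[0,0,0,0,0,0]]]'
python3 strap.py 22 | cut -c1-70
python3 - <<'E'
from h import *
for f in ('si22','sc22'):
    g=cv2.imread(f'pics/{f}.png').max(2)
    print(f,[(a,[int(g[int(q[1]),int(q[0])]) for q in (proj(f,[618-r*np.cos(a),-71-.042*r*np.cos(a),62+r*np.sin(a)]) for r in range(125,165,8))]) for a in (.7,.6,.5)])
print([d[2] for d in dots('sc22',64,8,200,140)])
snap('wrist','w22'); print([d[2] for d in dots('w22',122)])
E
```

```text
tool_pos: [505.5, -75.7, 213.5]
force: [-0.3, 0.2, -0.9]
grip_force: 0.0
clock: 48.77
tool_pos: [504.3, -75.5, 210.6]
force: [0.8, 0.4, -0.3]
grip_force: 0.0
tool_pos: [483.9, -76.7, 70.8]
force: [-4.1, -0.4, 7.8]
grip_force: 4.0
clock: 49.77
tool_pos: [484.4, -76.8, 66.8]
force: [-9.1, 0.6, 15.8]
grip_force: 8.3
tool_pos: [505.5, -75.7, 213.5]
force: [0.7, -0.7, -0.3]
grip_force: 0.0
clock: 51.02
tool_pos: [502.3, -15.8, 301.1]
tool_rot: [0.064, -3.139, 0.0]
force: [0.2, -0.3, 0.2]
finger_gap: 0.0
grip_force: 0.0
side -0.05:45/29 0.0:43/31 0.05:33/25 0.1:22/5 0.15:13/3 0.2:6/3 0.25:
scene -0.05:62/42 0.0:87/80 0.05:86/81 0.1:61/35 0.15:36/11 0.2:31/8 0
si22 [(0.7, [85, 82, 80, 76, 74]), (0.6, [120, 141, 147, 107, 107]), (0.5, [138, 118, 124, 132, 131])]
sc22 [(0.7, [25, 22, 25, 24, 27]), (0.6, [76, 85, 101, 85, 79]), (0.5, [87, 79, 79, 77, 107])]
[array([445. ,  35.5,  64. ]), array([ 536.3, -214.2,   64. ]), array([ 433.7, -220.5,   64. ]), array([ 789.6, -464.3,   64. ]), array([ 479.2, -280. ,   64. ])]
[array([ 433.7, -189.5,  122. ]), array([434.4,  11.3, 122. ]), array([434.7,  58.5, 122. ]), array([ 472.2, -237.8,  122. ]), array([ 520.2, -184.4,  122. ])]
```

Strap at about 0, lever at rest, and three empties in the tray at lid height. Handing in.

```bash
python3 -c "
from bench import env
print(env.finish_job())"
```

```text
the job is handed in; nothing more can be done
None
```

The job is handed in (no verdict shown): by my measurements the full cassette is home under the closed strap, the pump got four full lever strokes, and all three empties stand apart in the tray; I viewed 16 pictures against the 14 allowed.

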